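# Reload the bench shaker with its left-hand clamp screw

## Robot

A 7-joint arm with a two-finger parallel gripper is mounted at the origin on a cart in front of the work surface, level with it; the furniture and walls round the work are solid. World frame = base frame: x ahead of the robot, y to its left, z up, the work surface at z = 0. Lengths are in mm, angles in rad, forces in N, time in s.
With the tool pointing down it reaches from about 425 to 825 mm from the base axis. Payload 3.6 kg.
Tool frame: the origin (TCP) lies on the centre line of the jaws, within the pads' length; the fingertips stand 11 mm ahead of it and the grasp point (between the pads) lies 8 mm behind it (tip_extent is the distance from the TCP to the fingertips, in mm); z points along the fingers, y is the line along which they close (so a half turn about z gives the same grasp; the last joint's range is limited). The gripper opens to 85 mm and grips with 20 to 120 N. Pads are 22 mm wide; open, the fingers measure 114 mm over their backs; the gripper's body (76 mm by 85 mm) begins 54 mm behind the grasp point. The pads swing forward as they close: fully open they stand 13 mm farther back than shut.
Start: joints at [-1.248, 0.615, -0.013, 1.423, 0.008, 1.103, -0.04], TCP at [222.117, 610.842, 242.297] pointing down, gripper open.
Joint ranges: [-3.12, 3.12], [-0.3, 2.06], [-1.34, 1.32], [0.26, 2.42], [-1.36, 4.5], [0.01, 1.98], [-2.84, 2.84]. Speed limits (rad/s): [2.79, 2.79, 3.14, 3.14, 3.14, 3.14, 3.14].

## Interface

Orientations are given as [roll, pitch, yaw] about the fixed x, y, z axes, in that order (R = Rz(yaw) Ry(pitch) Rx(roll)).
In Python, from plant import state, snapshot, close_job, tip_extent gives the robot as it stands. The module is installed in compiled form; this text tells all that it offers.
- The arm moves only by the shell command python3 -m jog 'ROWS'. ROWS is JSON, a list of rows, each an object with "hand": the gripper's target within -1 to 1 (fully open at 1, half-way at 0, shut at -1); "offset": the shift along the world's x, y, z in mm, a list of three; "rotation": the turn, a rotation vector about the world's x, y, z in rad, a list of three. A call has exactly 5 rows; each row shifts and turns the commanded pose from where the row before left it; what a row does not reach is not made up. A row lasts 1/8 s, in which the tool goes at most 62.5 mm and 10.7 degrees, less where a joint would pass 70% of its speed; a pose out of reach is approached as far as the arm can. A call is refused whole if a number of a shift passes 62.5 or a number of a turn 0.188, either way. A call with a gripper value outside its range is refused whole. The fingers move at their own pace and stop on an object; the grip force is fixed at half the most. Time passes only in rows, so rows that do not move let the fingers close, or fill a call up. It gives the time, the measured TCP pose, the force, the opening and the grip force at its end, in the units of the state.
- state(): the state, without advancing time (a new reading comes with each control period).
- snapshot(name): name is "scene" or "top" or "wrist"; returns a dict with "frame" (480x640x3 uint8, red, green, blue), "depth" (480x640 float32, mm along the optical axis (not along the pixel's ray), 0 where there is no reading), "camera_matrix" (3x3 intrinsics, pixels), "xyz" and "attitude" of the camera in the world. Camera axes: x right, y down, z forward; pixel columns grow to the right and rows downward; lengths in mm; the calibration is good to about 2 mm. The wrist camera is an equidistant fisheye: a pixel r from the principal point sees the ray r / f radians off the axis. A picture is of the moment at which its call begins.
- close_job(): hands the job in; it is judged then, once.
The state is a dict: "clock": time; "joint_pos": joint angles; "qd": joint speeds; "tau": joint torques, N m; "tcp_pos": TCP position; "eef_rot": TCP orientation; "contact_force": force on the tool from outside, world axes, zero at the start; "torque": the same for the moment, N m; "width": finger opening in mm; "grasp_force": force on a finger pad.
Only numpy, scipy, OpenCV 4.12 (cv2) and the standard library are available. Lean on these libraries where they do the work, as an engineer would, in place of code of your own. Each camera call takes 0.05 s, during which the arm holds its last target. There are 200 camera calls.

## Task

The red-capped bottles in the blue bench shaker are finished: undo the shaker's yellow clamp knob all the way (its thread is left-handed, so it loosens clockwise seen from above and only jams if you turn it the other way), stand the red-capped bottles upright in the grey tray, and drop every green tin with an orange lid that stands on the bench upright into a shaker pocket, one tin to a pocket. With everything loaded, screw the knob back anticlockwise until you feel it come up against its stop, so that the jaw grips the tins, and leave the torch and the brake caliper half where they are.

Things in the scene. Friction and masses are not known exactly. Their poses are not given: they have to be found in the camera images.
- shaker: blue bench shaker cradle, fixed, 140 x 372 mm; origin on the bench under the middle pocket; y along its row of three pockets (away from the knob), x towards its fixed back wall (inner face at x = +35 mm), z up. Walls and partitions 36 mm above the bench. A movable jaw with a sprung rubber pad per pocket (1 N/mm, 7 mm travel) closes from the -x side
- pocket0 (a point): floor of the pocket nearest the knob, 12 mm above the bench; where the axis of a clamped tin ends up. Pitch 72 mm. Each pocket is 62 mm wide along shaker y, and from pad to back wall 46 mm (clamp tight) to 60 mm (fully loosened); the middle of the loosened pocket lies 5.5 mm from this point towards shaker -x. Partitions 10 mm thick
- pocket1 (a point): the same for the middle pocket
- pocket2 (a point): the same for the last pocket (farthest from the knob)
- clamp_knob (a joint): angle of the yellow clamp knob in rad: 0 = tight against its stop, grows as it turns CLOCKWISE seen from above (left-hand thread: clockwise loosens), 2.8 = fully loosened, also a stop. It stays where left and takes 0.1 to 0.2 N m. It draws the jaw back 5 mm per rad; the full turn needs two or more grasps
- knob_grip (a point): on the knob's vertical axis, at the height to grip, 90 mm above the bench; its x axis lies along the grip bar and turns with it. Yellow grip bar 64 mm long, 16 thick, 38 high, from 21 mm below this point to 17 above; under it a black collar of radius 20 mm; grey block (80 x 76 mm) top 35 mm below this point. The axis is 124 mm along the row from pocket0
- tray: grey shallow tray fixed on the bench, 160 (its x) x 130 mm (its y), rim 16 mm high, walls and floor 5 mm thick; origin under its centre
- bottle0: pale bottle with a ribbed red cap, body 52 mm in diameter up to 85 mm, cap 40 mm in diameter from 93 mm to the top at 120 mm, 0.1 to 0.2 kg; origin at the centre of its base, z up along its axis; stands clamped in a shaker pocket at the start. May be absent
- bottle1: pale bottle with a ribbed red cap, body 52 mm in diameter up to 85 mm, cap 40 mm in diameter from 93 mm to the top at 120 mm, 0.1 to 0.2 kg; origin at the centre of its base, z up along its axis; stands clamped in a shaker pocket at the start. May be absent
- tin0: small round green tin of paste with a plain orange lid, 49 mm in diameter, 56 mm tall, 0.2 kg; origin at the centre of its base, z up along its axis; stands on the bench at the start, with fixed bits up to 40 mm high as near as 40 mm from its side. May be absent
- tin1: small round green tin of paste with a plain orange lid, 49 mm in diameter, 56 mm tall, 0.2 kg; origin at the centre of its base, z up along its axis; stands on the bench at the start, with fixed bits up to 40 mm high as near as 40 mm from its side. May be absent
- tin2: small round green tin of paste with a plain orange lid, 49 mm in diameter, 56 mm tall, 0.2 kg; origin at the centre of its base, z up along its axis; stands on the bench at the start, with fixed bits up to 40 mm high as near as 40 mm from its side. May be absent
- tin3: small round green tin of paste with a plain orange lid, 49 mm in diameter, 56 mm tall, 0.2 kg; origin at the centre of its base, z up along its axis; stands on the bench at the start, with fixed bits up to 40 mm high as near as 40 mm from its side. May be absent
- torch: black torch, 33 x 122 mm, lying on the bench; bystander; origin at the middle of its underside
- caliper_half: grey brake caliper half, 73 x 112 x 37 mm; bystander; origin at the middle of its underside

How it is judged (in metres and radians):
On the way, in this order (a step that is already met when the one before it is completed fails the run):
1. the clamp knob has been turned clockwise to fully loosened (at least 2.55 of 2.8 rad) (value of joint clamp_knob above 2.55 rad), for 0.2 s.
2. with the clamp still open (knob above 1.8 rad), every red-capped bottle stands in the tray and every green tin in a pocket (x of bottle0 in the frame of tray between -0.075 and 0.075 m and y of bottle0 in the frame of tray between -0.06 and 0.06 m and height (world z) of each of bottle0, bottle1 below 0.012 m and angle between each of bottle0, bottle1's own z axis and vertical below 0.1 rad and x of bottle1 in the frame of tray between -0.075 and 0.075 m and y of bottle1 in the frame of tray between -0.06 and 0.06 m and (horizontal distance between tin0 and pocket0 below 0.018 m or horizontal distance between tin0 and pocket1 below 0.018 m or horizontal distance between tin0 and pocket2 below 0.018 m) and z of each of tin0, tin1, tin2, tin3 in the frame of shaker below 0.018 m and angle between each of tin0, tin1, tin2, tin3's own z axis and vertical below 0.12 rad and (horizontal distance between tin1 and pocket0 below 0.018 m or horizontal distance between tin1 and pocket1 below 0.018 m or horizontal distance between tin1 and pocket2 below 0.018 m) and (horizontal distance between tin2 and pocket0 below 0.018 m or horizontal distance between tin2 and pocket1 below 0.018 m or horizontal distance between tin2 and pocket2 below 0.018 m) and (horizontal distance between tin3 and pocket0 below 0.018 m or horizontal distance between tin3 and pocket1 below 0.018 m or horizontal distance between tin3 and pocket2 below 0.018 m) and value of joint clamp_knob above 1.8 rad), for 0.2 s.
At the end, for the whole second after the job is handed in: every red-capped bottle stands upright (within 0.1 rad) on the tray floor within its rim, every green tin stands upright (within 0.12 rad) on a pocket floor (axis within 18 mm of a pocket point), one to a pocket, and the knob is back within 0.25 rad of its tight stop; all at rest (x of bottle0 in the frame of tray between -0.075 and 0.075 m and y of bottle0 in the frame of tray between -0.06 and 0.06 m and height (world z) of each of bottle0, bottle1 below 0.012 m and angle between each of bottle0, bottle1's own z axis and vertical below 0.1 rad and x of bottle1 in the frame of tray between -0.075 and 0.075 m and y of bottle1 in the frame of tray between -0.06 and 0.06 m and (horizontal distance between tin0 and pocket0 below 0.018 m or horizontal distance between tin0 and pocket1 below 0.018 m or horizontal distance between tin0 and pocket2 below 0.018 m) and z of each of tin0, tin1, tin2, tin3 in the frame of shaker below 0.018 m and angle between each of tin0, tin1, tin2, tin3's own z axis and vertical below 0.12 rad and (horizontal distance between tin1 and pocket0 below 0.018 m or horizontal distance between tin1 and pocket1 below 0.018 m or horizontal distance between tin1 and pocket2 below 0.018 m) and (horizontal distance between tin2 and pocket0 below 0.018 m or horizontal distance between tin2 and pocket1 below 0.018 m or horizontal distance between tin2 and pocket2 below 0.018 m) and (horizontal distance between tin3 and pocket0 below 0.018 m or horizontal distance between tin3 and pocket1 below 0.018 m or horizontal distance between tin3 and pocket2 below 0.018 m) and value of joint clamp_knob below 0.25 rad and linear speed of each of bottle0, bottle1, tin0, tin1, tin2, tin3 below 0.02 m/s); the robot touches nothing.
It fails at once if the torch or the brake caliper half is moved by more than 40 mm (distance of any of torch, caliper_half from where it was at the start of the episode above 0.04 m).
Of bottle0, bottle1 only 1 to 2 are there at a start; the rules pass over those that are not, and their reading is None.
Of tin0, tin1, tin2, tin3 only 2 to 3 are there at a start; the rules pass over those that are not, and their reading is None.
At some moment in a run one of tin0, tin1, tin2, tin3 may be knocked a few centimetres aside while the robot is not near it.
Once in a run the grip may slacken for a moment while it holds something.
It also fails if it takes over 210 s, if anything falls off the work surface, if the arm or the gripper's body presses on something with over 40 N, if the wrist force passes 120 N, or if a joint passes its speed limit or range.

## Working session

There is one attempt and no reset: what is moved stays moved. The work goes in short steps, Python scripts to look and compute and a shell command to move; the robot and the scene stay as the last step left them, time stands still between calls to the robot, and variables do not carry over. Pictures are saved under pics/ and viewed, at most 14 in all, crops included, and the job is handed in when it is done.

```bash
mkdir -p pics; cat > h.py <<'E'
import numpy as np, cv2, json
from plant import state, snapshot
from scipy.spatial.transform import Rotation as R
def shot(n, save=None):
    s=snapshot(n)
    if save: cv2.imwrite('pics/'+save, s['frame'][:,:,::-1]); np.savez('pics/'+save[:-4]+'.npz', **s)
    return s
def rot(s):
    a=np.array(s['attitude'],float)
    return a if a.shape==(3,3) else R.from_euler('xyz',a).as_matrix()
def cloud(s):
    K=np.array(s['camera_matrix']); d=s['depth']; v,u=np.mgrid[:480,:640]
    P=np.stack([(u-K[0,2])/K[0,0]*d,(v-K[1,2])/K[1,1]*d,d],-1)
    return P@rot(s).T+np.array(s['xyz'])
E
python3 - <<'E'
from h import *
print(state())
for n in ('scene','top'):
    s=shot(n,n+'0.png'); print(n,s['camera_matrix'],s['xyz'],s['attitude'])
    c=cloud(s); print(c[240,320],(s['depth']==0).mean())
E
```

```text
{'clock': 0.0, 'joint_pos': array([-1.24851905,  0.6159402 , -0.01261045,  1.4249047 ,  0.00809153,
        1.10339316, -0.04039763]), 'qd': array([ 0.00160468, -0.00095536, -0.00176118, -0.0018768 ,  0.00089089,
        0.00067376, -0.00020984]), 'tau': array([-4.55699546e-04, -4.69210267e+01,  2.58891592e-01, -1.71032220e+01,
        9.95277223e-03,  9.65664658e-03,  1.31000885e-06]), 'tcp_pos': array([221.87680536, 610.17460244, 241.12258052]), 'eef_rot': array([-3.13899747e+00,  3.37247548e-05,  2.79287569e+00]), 'contact_force': array([0.36265337, 0.53053529, 0.22764299]), 'torque': array([0.02353886, 0.01428251, 0.0023343 ]), 'grasp_force': 0.0, 'width': 85.67426995678161}
scene [[448.77837758   0.         318.83473333]
 [  0.         448.77837758 235.45682865]
 [  0.           0.           1.        ]] [  -3.06011735 -370.14826096  877.66483102] [-2.41302603  0.01514891 -0.9232973 ]
[6.02622877e+02 1.00779865e+02 2.92316466e-01] 0.003919270833333334
top [[562.15787272   0.         315.99500873]
 [  0.         562.15787272 232.37883614]
 [  0.           0.           1.        ]] [ 287.18025316   34.31574012 1548.28119691] [-2.96167354  0.01096561 -1.57867826]
[548.49409625  38.07945087  -7.75099104] 0.003955078125
```

View pics/top0.png

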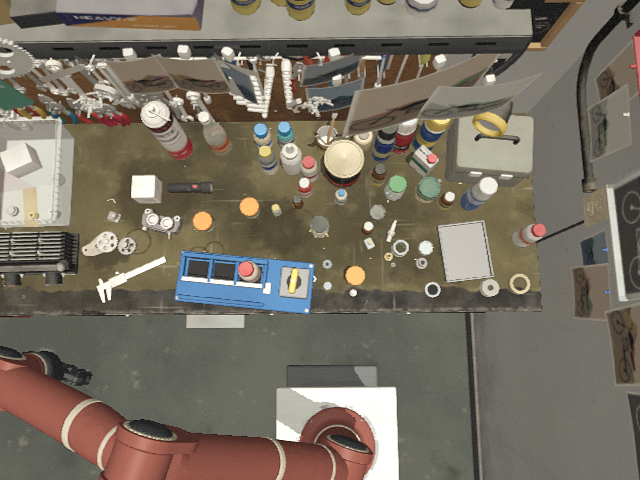

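View pics/scene0.png

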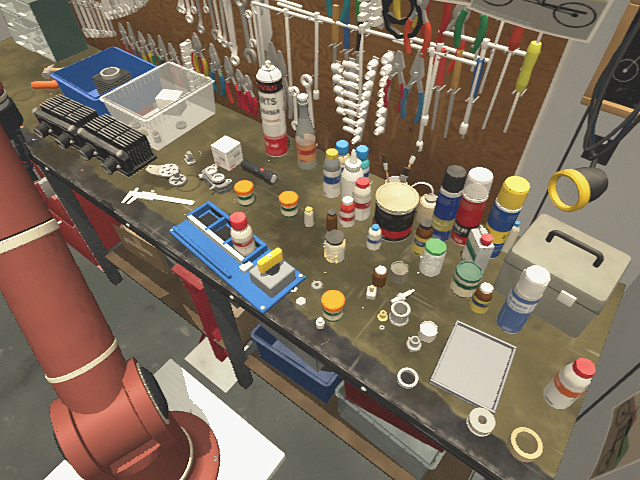

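```bash
cat >> h.py <<'E'
def ray(s,uv):
    K=np.array(s['camera_matrix']); uv=np.atleast_2d(np.array(uv,float))
    d=np.c_[(uv[:,0]-K[0,2])/K[0,0],(uv[:,1]-K[1,2])/K[1,1],np.ones(len(uv))]
    return d@rot(s).T
def onz(s,uv,z):
    d=ray(s,uv); o=np.array(s['xyz']); return o+d*((z-o[2])/d[:,2])[:,None]
def hsv(s): return cv2.cvtColor(s['frame'],cv2.COLOR_RGB2HSV)
def mask(s,lo,hi): return cv2.inRange(hsv(s),np.array(lo),np.array(hi))
def blobs(m,amin=60):
    n,l,st,c=cv2.connectedComponentsWithStats(m)
    return [(c[i],st[i],l==i) for i in range(1,n) if st[i,4]>=amin]
def load(f): return dict(np.load('pics/'+f))
E
python3 - <<'E'
from h import *
np.set_printoptions(precision=1,suppress=True)
for f in ('top0.npz','scene0.npz'):
    s=load(f); c=cloud(s); print(f)
    for nm,lo,hi,z in (('orange',(10,150,120),(20,255,255),56),('yellow',(22,140,120),(35,255,255),107),('red',(0,150,90),(6,255,255),120),('blue',(100,150,80),(118,255,255),36)):
        for ce,st,l in blobs(mask(s,lo,hi),40):
            p=c[l]; med=np.median(p,0)
            if not(250<med[0]<850 and abs(med[1])<500): continue
            cnt=np.argwhere(l)[:,::-1]
            r=cv2.minAreaRect(onz(s,cnt,z)[:,:2].astype(np.float32))
            print(nm,ce,st[4],'med',med,'zmax',np.percentile(p[:,2],95),'onz',onz(s,ce,z)[0],'rect',np.array(r[0]),np.array(r[1]),r[2])
s=load('top0.npz'); c=cloud(s)
# tray
for uv in [(440,223),(486,221),(493,277),(441,281)]: print(onz(s,uv,16)[0],c[uv[1],uv[0]])
E
```

```text
top0.npz
orange [155.8  22.3] 757 med [687.2 241.6 882. ] zmax 894.5033556517317 onz [1183.6  508.9   56. ] rect [1186.3  543.8] [318.8  37.3] 86.96806335449219
yellow [489.2 126.1] 150 med [ 755.4 -363.8  314.1] zmax 333.7748166737074 onz [ 835.4 -419.9  107. ] rect [ 834.3 -418.3] [90.2 49.2] 73.1588134765625
yellow [434.5 125.6] 118 med [ 798.8 -250.8  203.7] zmax 223.25502789716646 onz [ 838.7 -273.4  107. ] rect [ 837.7 -274.2] [50.7 25.6] 66.90503692626953
yellow [426.1 142.8] 52 med [ 797.5 -254.2   79.8] zmax 98.07871839102494 onz [ 790.4 -248.6  107. ] rect [ 791.8 -248.2] [45.4 17.8] 69.83112335205078
red [403.7 139.6] 105 med [ 798.4 -187.8  108.6] zmax 143.4012011530504 onz [ 795.3 -187.2  120. ] rect [ 796.5 -189.6] [31.6 47.5] 3.0713984966278076
red [184.4 151.7] 93 med [794.1 414.9  27.6] zmax 60.73647920166172 onz [768.6 396.  120. ] rect [770.1 395.7] [28.6 60.8] 48.87843704223633
red [305.1 188.6] 47 med [675.9  74.8  70.3] zmax 75.84642825956433 onz [663.9  75.4 120. ] rect [665.8  75.7] [18.7 32.1] 15.126691818237305
scene0.npz
orange [243.6 190.1] 102 med [583.4 
[... 4020 characters left out ...]
nz [ 938.1 -252.4   36. ] rect [ 936.3 -254.3] [32.8 56. ] 12.85519027709961
blue [229.1 266.1] 1346 med [390.8 231.2  12.1] zmax 26.08674518702705 onz [384.1 206.2  36. ] rect [419.1 229. ] [366.2 134.2] 84.08824920654297
blue [503.7 226.2] 98 med [ 801.7 -278.1  112.4] zmax 133.21597551210343 onz [ 891.7 -266.2   36. ] rect [ 892.6 -266.1] [34.7 73.3] 36.2728271484375
blue [256.9 251.9] 166 med [465.3 186.9  34. ] zmax 37.77728538010476 onz [456.  182.5  36. ] rect [462.1 182.1] [91.3 55.2] 23.969209671020508
[ 589.1 -295.1   16. ] [ 590.8 -296.9    7.2]
[ 593.4 -422.5   16. ] [ 597.5 -428.6   -4.5]
[ 437.8 -431.9   16. ] [ 439.4 -436.9   -0.4]
[ 428.2 -290.2   16. ] [ 429.2 -292.5    5.1]
```

```bash
python3 - <<'E'
from h import *
s=load('top0.npz'); cv2.imwrite('pics/c1.png',cv2.resize(s['frame'][170:320,90:340,::-1],(800,480),interpolation=cv2.INTER_CUBIC))
E
```

```text
(no output)
```

View pics/c1.png

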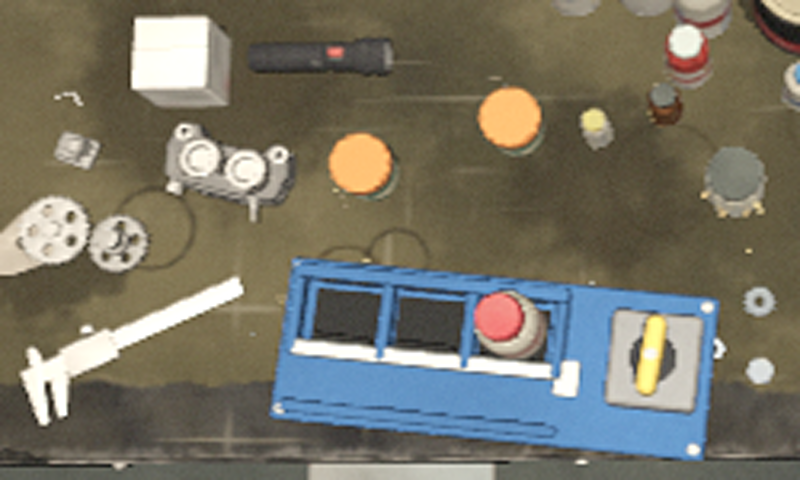

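```bash
python3 - <<'E'
from h import *
import plant; print('tip',plant.tip_extent() if callable(plant.tip_extent) else plant.tip_extent)
np.set_printoptions(precision=1,suppress=True)
s=load('top0.npz'); c=cloud(s); H=hsv(s)
for uv in [(203,221),(249,206),(355,275),(293,281),(246,269),(300,310),(180,293)]: print(uv,H[uv[1],uv[0]])
def rep(s,nm,m,z,roi,amin=40):
    r=np.zeros_like(m); x0,y0,x1,y1=roi; r[y0:y1,x0:x1]=m[y0:y1,x0:x1]
    for ce,st,l in blobs(r,amin):
        w=onz(s,np.argwhere(l)[:,::-1],z)[:,:2].astype(np.float32); q=cv2.minAreaRect(w)
        p=cloud(s)[l]
        print(nm,ce,st[4],'medz',np.median(p[:,2]),'onz',onz(s,ce,z)[0][:2],'rect',np.array(q[0]),np.array(q[1]),q[2])
rep(s,'or',mask(s,(8,110,120),(22,255,255)),56,(180,190,380,300))
rep(s,'yel',mask(s,(22,90,120),(36,255,255)),107,(280,260,310,305))
rep(s,'red',mask(s,(0,90,100),(9,255,255))|mask(s,(170,90,100),(180,255,255)),132,(230,255,265,290))
rep(s,'blue',mask(s,(98,120,60),(122,255,255)),8,(170,240,325,320),300)
s2=load('scene0.npz')
rep(s2,'or',mask(s2,(8,130,120),(30,255,255)),56,(220,170,360,320))
rep(s2,'yel',mask(s2,(22,120,120),(36,255,255)),107,(255,240,290,280))
rep(s2,'red',mask(s2,(0,120,100),(9,255,255))|mask(s2,(170,90,100),(180,255,255)),132,(225,205,255,240))
# height histogram in shaker region
m=(c[...,0]>330)&(c[...,0]<520)&(c[...,1]>30)&(c[...,1]<460)
print(np.histogram(c[m][:,2],bins=np.arange(-20,140,8)))
cv2.imwrite('pics/c2.png',cv2.resize(s2['frame'][180:340,150:370,::-1],(800,582),interpolation=cv2.INTER_CUBIC))
E
```

```text
tip 11.0
(203, 221) [ 17 135 255]
(249, 206) [ 17 134 255]
(355, 275) [ 18 126 255]
(293, 281) [ 25  11 253]
(246, 269) [  2 122 244]
(300, 310) [105 124 206]
(180, 293) [105 126 196]
or [248.8 206.2] 309 medz 55.00001725421862 onz [633.2 231.1] rect [633.7 231.9] [52.2 50.3] 89.41392517089844
or [202.  220.5] 315 medz 55.08782756626988 onz [594.5 357.8] rect [594.7 357.8] [53.4 51.5] 45.954978942871094
or [354.9 275. ] 323 medz 54.8936794953554 onz [442.6 -54.1] rect [442.9 -53.8] [51.2 53.2] 17.86493682861328
yel [293.  280.6] 134 medz 104.41936434783076 onz [424.3 108.2] rect [424.6 108.1] [17.7 60.8] 78.70474243164062
red [245.7 268.8] 187 medz 129.72504965829648 onz [453.  226.8] rect [453.  226.6] [38.2 35.6] 45.15306854248047
blue [241.  284.9] 4017 medz 12.864930115512607 onz [423.  255.7] rect [432.3 246.6] [369.7 139.1] 83.87232208251953
or [243.5 187.4] 259 medz 56.39293599932614 onz [592.7 353.5] rect [592.3 354. ] [60.5 53.2] 36.17170715332031
or [288.2 198.3] 272 medz 56.30998216642473 onz [631.4 227.3] rect [630.8 227.9] [57.6 53.8] 36.21590042114258
or [270.2 260. ] 342 medz 96.50627906808262 onz [445.3 127.5] rect [446.7 128.2] [38.2 78.5] 82.07142639160156
or [332.6 300.4] 446 medz 56.33282487658346 onz [441.2 -56.2] rect [440.9 -57.3] [56.6 52.3] 36.55561065673828
yel [269.9 260.2] 329 medz 97.14682546423842 onz [416.6  96.7] rect [418.   97.1] [35.4 70.8] 79.3465347290039
red [238. 221.] 239 medz 128.85500309181623 onz [446.2 217.1] rect [448.6 217.9] [57.  38.9] 44.624359130859375
(array([  21,  545, 2227, 2393, 1740,  444,  872,  399,  213,  393,   43,
         74,   31,   65,   44,  105,   47,   11,  118]), array([-20, -12,  -4,   4,  12,  20,  28,  36,  44,  52,  60,  68,  76,
        84,  92, 100, 108, 116, 124, 132]))
```

View pics/c2.png

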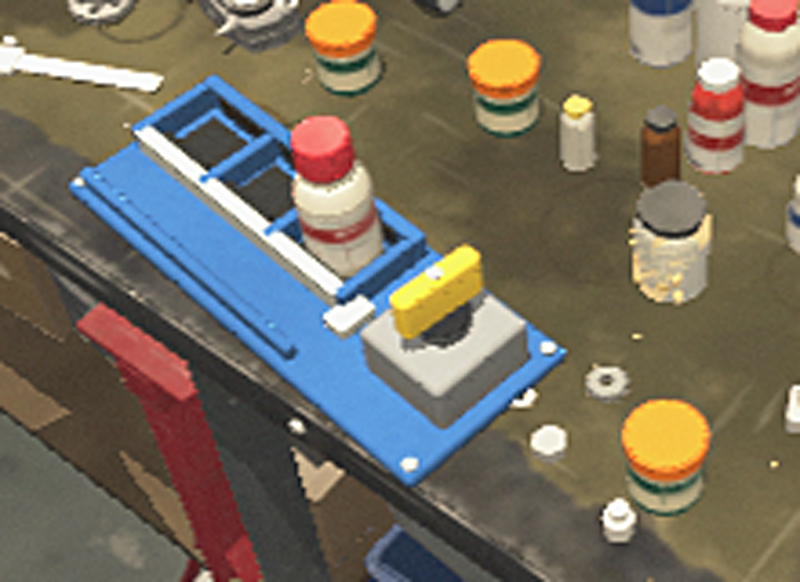

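```bash
python3 -m jog '[{"hand":1,"offset":[44,-60,16],"rotation":[0,0,0.03]},{"hand":1,"offset":[44,-60,16],"rotation":[0,0,0.03]},{"hand":1,"offset":[44,-60,16],"rotation":[0,0,0.03]},{"hand":1,"offset":[44,-60,16],"rotation":[0,0,0.03]},{"hand":1,"offset":[44,-60,16],"rotation":[0,0,0.03]}]'
python3 -m jog '[{"hand":1,"offset":[0,0,0],"rotation":[0,0,0]},{"hand":1,"offset":[0,0,0],"rotation":[0,0,0]},{"hand":1,"offset":[0,0,0],"rotation":[0,0,0]},{"hand":1,"offset":[0,0,0],"rotation":[0,0,0]},{"hand":1,"offset":[0,0,0],"rotation":[0,0,0]}]'
python3 - <<'E'
from h import *
s=shot('wrist','w0.png'); print(s['camera_matrix'],s['xyz'],s['attitude'],state()['joint_pos'])
E
```

```text
clock: 0.72
tcp_pos: [403.6, 362.5, 308.1]
eef_rot: [-3.141, -0.0, 2.944]
contact_force: [1.0, 0.1, 0.6]
width: 85.3
grasp_force: 0.0
clock: 1.35
tcp_pos: [402.2, 365.2, 307.7]
eef_rot: [-3.141, -0.0, 2.945]
contact_force: [-0.1, 0.1, -0.6]
width: 85.2
grasp_force: 0.0
[[371.64829954   0.         320.55799322]
 [  0.         371.64829954 232.69226849]
 [  0.           0.           1.        ]] [330.43202538 378.82653307 439.32035408] [2.85184906e+00 1.20791813e-03 1.37413757e+00] [-0.7619312   0.38772354 -0.02192499  1.63391981  0.00909696  1.12050236
  0.58703856]
```

View pics/w0.png

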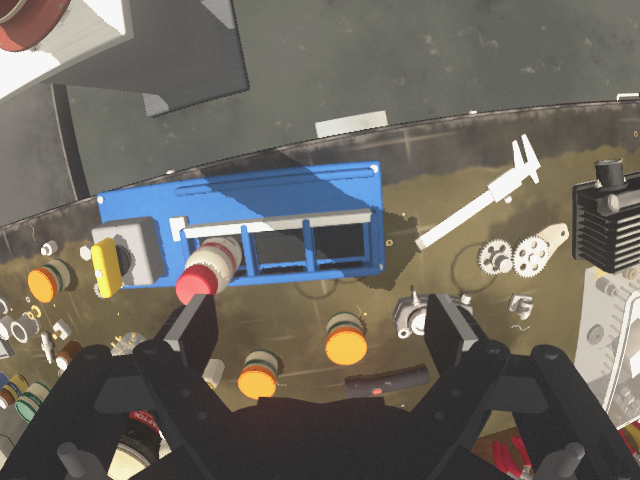

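```bash
cat >> h.py <<'E'
def wray(s,uv):
    K=np.array(s['camera_matrix']); uv=np.atleast_2d(np.array(uv,float))
    a=(uv[:,0]-K[0,2])/K[0,0]; b=(uv[:,1]-K[1,2])/K[1,1]; r=np.hypot(a,b)+1e-9
    return np.c_[np.sin(r)*a/r,np.sin(r)*b/r,np.cos(r)]@rot(s).T
def wonz(s,uv,z):
    d=wray(s,uv); o=np.array(s['xyz']); return o+d*((z-o[2])/d[:,2])[:,None]
E
python3 - <<'E'
from h import *
np.set_printoptions(precision=1,suppress=True)
s=load('w0.npz')
cv2.imwrite('pics/c3.png',cv2.resize(s['frame'][155:305,85:395,::-1],(800,387),interpolation=cv2.INTER_CUBIC))
m=mask(s,(8,130,120),(20,255,255))
for ce,st,l in blobs(m,150): print('or',ce,st[4],wonz(s,ce,56)[0])
m=mask(s,(22,120,120),(36,255,255))
for ce,st,l in blobs(m,100): print('yel',ce,st,wonz(s,ce,100)[0])
E
```

```text
or [ 46.  282.2] 320 [438.4 -37.6  56. ]
or [344.6 339.8] 414 [581.4 358.2  56. ]
or [257.7 377.3] 402 [619.9 236.9  56. ]
yel [100.7 270.9] [ 91 245  21  53 519] [425.3 106.9 100. ]
yel [346.5 345.5] [327 334  38  24 522] [560.5 361.3 100. ]
yel [ 19.4 382.9] [ 10 375  18  18 154] [ 583.2 -168.8  100. ]
```

View pics/c3.png

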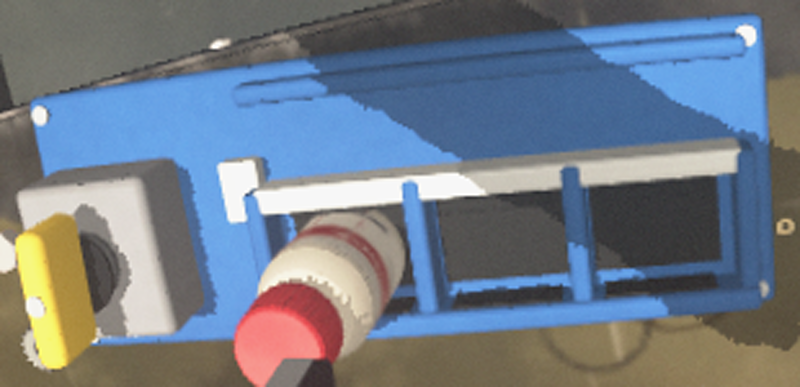

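```bash
python3 -m jog '[{"hand":1,"offset":[4.4,-42,-14],"rotation":[0,0,0]},{"hand":1,"offset":[4.4,-42,-14],"rotation":[0,0,0]},{"hand":1,"offset":[4.4,-42,-14],"rotation":[0,0,0]},{"hand":1,"offset":[4.4,-42,-14],"rotation":[0,0,0]},{"hand":1,"offset":[4.4,-42,-14],"rotation":[0,0,0]}]'
python3 -m jog '[{"hand":1,"offset":[0,-30,-20],"rotation":[0,0,0]},{"hand":1,"offset":[0,-17,-20],"rotation":[0,0,0]},{"hand":1,"offset":[0,0,-20],"rotation":[0,0,0]},{"hand":1,"offset":[0,0,-20],"rotation":[0,0,0]},{"hand":1,"offset":[0,0,0],"rotation":[0,0,0]}]'
python3 - <<'E'
from h import *
print(state()['joint_pos'])
s=shot('wrist','w1.png')
m=mask(s,(22,110,110),(36,255,255))
for ce,st,l in blobs(m,200):
    q=cv2.minAreaRect(wonz(s,np.argwhere(l)[:,::-1],107)[:,:2].astype(np.float32)); print(ce,st[4],wonz(s,ce,107)[0],q)
E
```

```text
clock: 2.02
tcp_pos: [425.0, 153.4, 237.8]
eef_rot: [3.141, 0.001, 2.943]
contact_force: [-0.5, 0.1, -0.5]
width: 85.3
grasp_force: 0.0
clock: 2.65
tcp_pos: [424.0, 107.4, 157.1]
eef_rot: [-3.14, -0.003, 2.943]
contact_force: [-0.2, 0.7, 0.2]
width: 85.3
grasp_force: 0.0
[-0.3245192   0.42183526  0.03643127  2.11291399 -0.02596621  0.61037933
  1.1023285 ]
[324.24850419 263.02552852] 2507 [421.90468465 108.86569158 107.        ] ((424.1757507324219, 108.28032684326172), (15.355478286743164, 61.62603759765625), 80.34183502197266)
[123.07168784 298.58030853] 2204 [422.67428641 -15.70333251 107.        ] ((422.8819580078125, -16.231115341186523), (38.338687896728516, 38.23719787597656), 67.39262390136719)
[605.26826609 351.6346783 ] 917 [541.20479176 305.39476817 107.        ] ((542.0315551757812, 306.07049560546875), (35.58165740966797, 37.08119201660156), 74.78096008300781)
[496.39633028 423.24587156] 545 [576.90622136 210.01595882 107.        ] ((578.4019165039062, 211.56039428710938), (23.69965362548828, 28.250988006591797), 70.34444427490234)
```

View pics/w1.png

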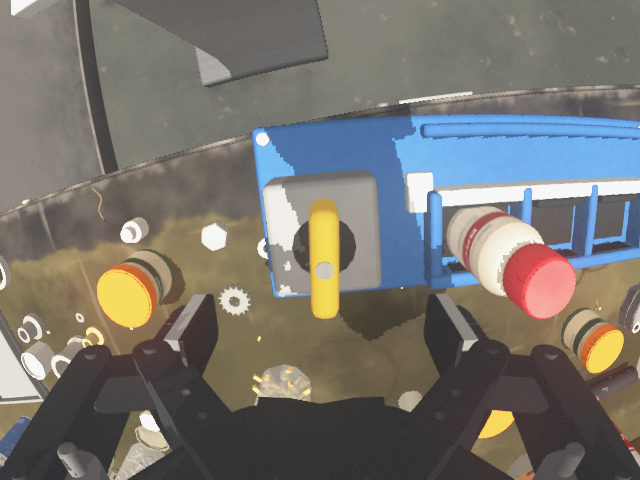

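```bash
python3 -m jog '[{"hand":1,"offset":[0,0.8,-19],"rotation":[0,0,0]},{"hand":1,"offset":[0,0,-19],"rotation":[0,0,0]},{"hand":1,"offset":[0,0,-19],"rotation":[0,0,0]},{"hand":1,"offset":[0,0,-18],"rotation":[0,0,0]},{"hand":1,"offset":[0,0,0],"rotation":[0,0,0]}]'
python3 -c "from h import *;print(state()['joint_pos'])"
```

```text
clock: 3.32
tcp_pos: [424.9, 108.5, 83.0]
eef_rot: [-3.141, -0.001, 2.943]
contact_force: [0.1, -0.2, 0.6]
width: 85.4
grasp_force: 0.0
[-0.31701674  0.56306494  0.02475242  2.18029628 -0.03397684  0.39923421
  1.10759597]
```

```bash
python3 -m jog '[{"hand":-1,"offset":[0,0,0],"rotation":[0,0,0]},{"hand":-1,"offset":[0,0,0],"rotation":[0,0,0]},{"hand":-1,"offset":[0,0,0],"rotation":[0,0,0]},{"hand":-1,"offset":[0,0,0],"rotation":[0,0,0]},{"hand":-1,"offset":[0,0,0],"rotation":[0,0,0]}]'
python3 -m jog '[{"hand":-1,"offset":[0,0,0],"rotation":[0,0,0]},{"hand":-1,"offset":[0,0,0],"rotation":[0,0,0]},{"hand":-1,"offset":[0,0,0],"rotation":[0,0,-0.05]},{"hand":-1,"offset":[0,0,0],"rotation":[0,0,-0.1]},{"hand":-1,"offset":[0,0,0],"rotation":[0,0,-0.1]}]'
```

```text
clock: 3.95
tcp_pos: [425.2, 109.0, 83.5]
eef_rot: [3.14, 0.001, 2.944]
contact_force: [-0.7, 1.4, 6.5]
width: 15.1
grasp_force: 59.0
clock: 4.58
tcp_pos: [425.3, 109.2, 83.5]
eef_rot: [3.14, 0.001, 2.691]
contact_force: [0.4, 2.3, 5.1]
width: 15.1
grasp_force: 59.1
```

```bash
for i in 1; do python3 -m jog '[{"hand":-1,"offset":[0,0,0],"rotation":[0,0,-0.15]},{"hand":-1,"offset":[0,0,0],"rotation":[0,0,-0.15]},{"hand":-1,"offset":[0,0,0],"rotation":[0,0,-0.15]},{"hand":-1,"offset":[0,0,0],"rotation":[0,0,-0.15]},{"hand":-1,"offset":[0,0,0],"rotation":[0,0,-0.15]}]'; done
python3 -m jog '[{"hand":-1,"offset":[0,0,0],"rotation":[0,0,-0.15]},{"hand":-1,"offset":[0,0,0],"rotation":[0,0,-0.15]},{"hand":-1,"offset":[0,0,0],"rotation":[0,0,-0.15]},{"hand":-1,"offset":[0,0,0],"rotation":[0,0,-0.15]},{"hand":-1,"offset":[0,0,0],"rotation":[0,0,-0.15]}]'
python3 -c "from h import *;s=state();print(s['joint_pos'],s['torque'])"
```

```text
clock: 5.2
tcp_pos: [425.8, 109.7, 83.6]
eef_rot: [3.139, -0.001, 1.94]
contact_force: [0.9, 3.1, 3.1]
width: 15.4
grasp_force: 58.9
clock: 5.82
tcp_pos: [426.5, 109.7, 83.6]
eef_rot: [3.139, -0.003, 1.19]
contact_force: [2.1, 3.2, 3.7]
width: 15.1
grasp_force: 58.7
[-0.63829861  0.61353856  0.49930503  2.18763662 -0.64085562  0.48144242
 -0.01656475] [ 0.51656361 -0.17700679  0.10764295]
```

```bash
python3 -m jog '[{"hand":-1,"offset":[0,0,0],"rotation":[0,0,-0.14]},{"hand":-1,"offset":[0,0,0],"rotation":[0,0,-0.14]},{"hand":-1,"offset":[0,0,0],"rotation":[0,0,-0.14]},{"hand":-1,"offset":[0,0,0],"rotation":[0,0,-0.14]},{"hand":-1,"offset":[0,0,0],"rotation":[0,0,-0.14]}]'
python3 -c "from h import *;s=state();print(s['joint_pos'],s['torque'])"
```

```text
clock: 6.45
tcp_pos: [427.0, 109.3, 83.6]
eef_rot: [3.141, -0.004, 0.49]
contact_force: [3.7, 2.2, 1.7]
width: 15.1
grasp_force: 58.5
[-0.76049575  0.66657717  0.70005996  2.19061704 -0.83517991  0.56806536
 -0.50864059] [ 0.36216173 -0.31812217  0.13530123]
```

```bash
python3 -m jog '[{"hand":-1,"offset":[0,0,0],"rotation":[0,0,-0.1]},{"hand":-1,"offset":[0,0,0],"rotation":[0,0,-0.1]},{"hand":-1,"offset":[0,0,0],"rotation":[0,0,-0.08]},{"hand":-1,"offset":[0,0,0],"rotation":[0,0,-0.06]},{"hand":-1,"offset":[0,0,0],"rotation":[0,0,0]}]'
python3 -c "from h import *;s=state();print(s['joint_pos'],s['torque'])"
```

```text
clock: 7.08
tcp_pos: [427.6, 109.1, 83.6]
eef_rot: [3.14, -0.005, 0.161]
contact_force: [5.0, 1.1, 2.9]
width: 15.4
grasp_force: 89.1
[-0.81402198  0.69969446  0.79399867  2.19092054 -0.90993589  0.61905853
 -0.75633364] [ 0.35523743 -0.95533851  1.46774471]
```

```bash
python3 -m jog '[{"hand":-1,"offset":[0,0,0],"rotation":[0,0,0]},{"hand":1,"offset":[0,0,0],"rotation":[0,0,0]},{"hand":1,"offset":[0,0,0],"rotation":[0,0,0]},{"hand":1,"offset":[0,0,0],"rotation":[0,0,0]},{"hand":1,"offset":[0,0,0],"rotation":[0,0,0]}]'
python3 -m jog '[{"hand":1,"offset":[0,0,40],"rotation":[0,0,0]},{"hand":1,"offset":[0,0,40],"rotation":[0,0,0]},{"hand":1,"offset":[0,10,40],"rotation":[0,0,0.15]},{"hand":1,"offset":[0,30,20],"rotation":[0,0,0.15]},{"hand":1,"offset":[0,40,0],"rotation":[0,0,0.15]}]'
python3 -m jog '[{"hand":1,"offset":[5,40,0],"rotation":[0,0,0.15]},{"hand":1,"offset":[5,20,0],"rotation":[0,0,0.15]},{"hand":1,"offset":[0,0,0],"rotation":[0,0,0.15]},{"hand":1,"offset":[0,0,0],"rotation":[0,0,0.15]},{"hand":1,"offset":[0,0,0],"rotation":[0,0,0]}]'
python3 - <<'E'
from h import *
np.set_printoptions(precision=1,suppress=True)
print(state()['joint_pos'])
s=shot('wrist','w2.png')
t=shot('top','t2.png')
m=mask(t,(22,60,120),(36,255,255)); r=np.zeros_like(m); r[260:305,275:312]=m[260:305,275:312]
for ce,st,l in blobs(r,30): print('knob',cv2.minAreaRect(onz(t,np.argwhere(l)[:,::-1],107)[:,:2].astype(np.float32)))
E
```

```text
clock: 7.7
tcp_pos: [424.3, 108.0, 82.8]
eef_rot: [-3.142, 0.001, 0.152]
contact_force: [0.3, -0.3, -0.1]
width: 84.9
grasp_force: 0.0
clock: 8.32
tcp_pos: [425.7, 188.4, 224.8]
eef_rot: [3.141, -0.004, 0.605]
contact_force: [0.5, 0.0, -1.2]
width: 85.3
grasp_force: 0.0
clock: 8.95
tcp_pos: [434.5, 247.9, 222.9]
eef_rot: [-3.141, -0.0, 1.2]
contact_force: [-0.3, 0.0, 0.3]
width: 85.4
grasp_force: 0.0
[-1.1  0.5  0.8  1.9 -0.4  0.9 -0.5]
knob ((423.6300048828125, 108.18437194824219), (64.31268310546875, 16.161365509033203), 13.91666030883789)
```

View pics/w2.png

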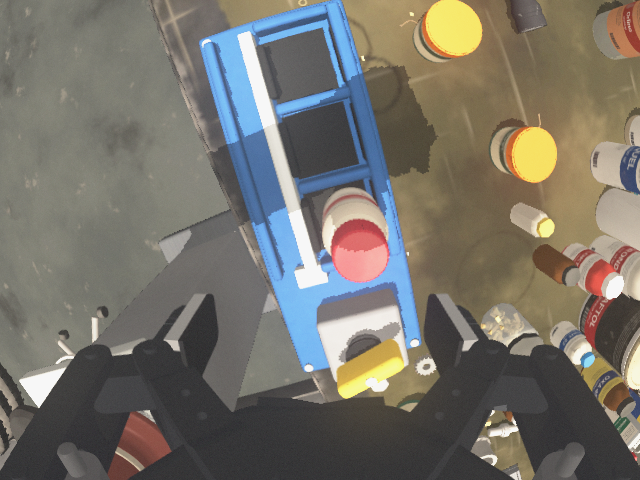

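```bash
python3 - <<'E'
from h import *
np.set_printoptions(precision=1,suppress=True)
s=load('w2.npz'); print(s['xyz'])
cv2.imwrite('pics/c4.png',cv2.resize(s['frame'][0:240,220:420,::-1],(500,600),interpolation=cv2.INTER_CUBIC))
m=mask(s,(22,110,110),(36,255,255))
for ce,st,l in blobs(m,200): print('yel',ce,st[4],cv2.minAreaRect(wonz(s,np.argwhere(l)[:,::-1],107)[:,:2].astype(np.float32)))
m=mask(s,(0,110,110),(7,255,255))|mask(s,(172,110,110),(180,255,255))
for ce,st,l in blobs(m,500): print('red',ce,st[4],cv2.minAreaRect(wonz(s,np.argwhere(l)[:,::-1],132)[:,:2].astype(np.float32)))
m=mask(s,(98,110,60),(122,255,255))
for ce,st,l in blobs(m,3000): print('blue',ce,st[4],cv2.minAreaRect(wonz(s,np.argwhere(l)[:,::-1],8)[:,:2].astype(np.float32)))
E
```

```text
[461.3 315.5 354.5]
yel [453.5  26.8] 2393 ((571.819580078125, 350.4894104003906), (40.59392547607422, 40.94805145263672), 26.282339096069336)
yel [534.4 154.2] 1835 ((604.0130615234375, 245.154541015625), (40.897071838378906, 40.637176513671875), 51.69755554199219)
yel [370.1 375.7] 754 ((426.8177795410156, 113.06437683105469), (62.94820022583008, 20.364639282226562), 12.607155799865723)
yel [594.6 371.7] 444 ((650.9127807617188, -5.455539703369141), (32.48170471191406, 43.84504699707031), 30.073135375976562)
yel [608.3 387.8] 208 ((675.357666015625, -50.049652099609375), (37.936729431152344, 27.570384979248047), 36.5880241394043)
red [357.6 237.5] 1416 ((454.9623718261719, 237.10308837890625), (34.2013053894043, 36.42521667480469), 88.81193542480469)
red [600.  289.7] 1360 ((634.159423828125, 114.95524597167969), (98.88916015625, 53.55831527709961), 57.76541519165039)
red [145.  437.5] 1332 ((202.1033935546875, 121.87928771972656), (55.07017517089844, 58.25455856323242), 17.749963760375977)
blue [303.6 168.7] 23507 ((432.2164306640625, 245.51817321777344), (372.77813720703125, 139.78782653808594), 83.83551788330078)
```

View pics/c4.png

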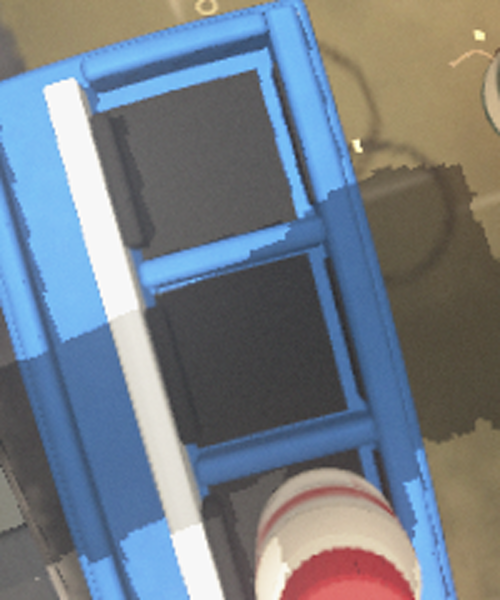

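```bash
cat >> h.py <<'E'
YAW=np.radians(-6.15); EX=np.array([np.cos(YAW),np.sin(YAW)]); EY=np.array([-EX[1],EX[0]])
E
python3 - <<'E'
from h import *
np.set_printoptions(precision=1,suppress=True)
s=load('w2.npz')
def q(n,L,z):
    uv=np.array(L)/2.5+[220,0]; p=wonz(s,uv,z)[:,:2]-np.array([424.2,108.2])
    print(n,(p@EX),(p@EY)-196)
q('back',[(271,30),(283,100),(327,220),(353,330),(376,430)],36)
q('backouter',[(300,10),(345,180),(415,450)],36)
q('p12up',[(143,265),(325,222)],36); q('p12lo',[(150,287),(327,243)],36)
q('p01up',[(195,455),(372,413)],36); q('p01lo',[(200,480),(375,440)],36)
q('end',[(93,85),(272,42)],36)
q('jaw right edge',[(90,105),(115,240),(145,300),(190,445)],36)
q('floor back edge',[(258,70),(297,215),(310,255),(342,405)],12)
p=np.array([432.2,246])-np.array([424.2,108.2]); print('plate c',p@EX,p@EY-196)
E
```

```text
back [45.9 43.  46.4 45.4 44.7] [107.9  82.1  37.6  -1.2 -36.8]
backouter [57.4 55.9 56.5] [112.8  49.6 -47. ]
p12up [-17.5  45.6] [39.  37.1]
p12lo [-17.2  44.4] [31.  29.9]
p01up [-18.1  44.8] [-29.2 -30.6]
p01lo [-18.8  43.6] [-38.2 -40.1]
end [-17.4  45. ] [105.6 103.5]
jaw right edge [-20.2 -24.4 -20.1 -18.8] [ 98.9  50.1  27.1 -25.4]
floor back edge [39.5 38.7 39.5 36.9] [100.8  43.8  28.3 -28.4]
plate c -6.80879708338695 -58.13600802864707
```

```bash
python3 -m jog '[{"hand":1,"offset":[11,-9,-10],"rotation":[0,0,0]},{"hand":1,"offset":[11,-9,-15],"rotation":[0,0,0]},{"hand":1,"offset":[0,0,-25],"rotation":[0,0,0]},{"hand":1,"offset":[0,0,-25],"rotation":[0,0,0]},{"hand":1,"offset":[0,0,0],"rotation":[0,0,0]}]'
python3 - <<'E'
from h import *
s=shot('wrist','w3.png')
print(state()['joint_pos'])
E
```

```text
clock: 9.68
tcp_pos: [455.5, 229.8, 146.5]
eef_rot: [-3.139, 0.003, 1.201]
contact_force: [0.4, 0.3, 0.4]
width: 85.5
grasp_force: 0.0
[-0.94330793  0.60985556  0.66940167  1.94567767 -0.53437466  0.77087395
 -0.3352996 ]
```

View pics/w3.png

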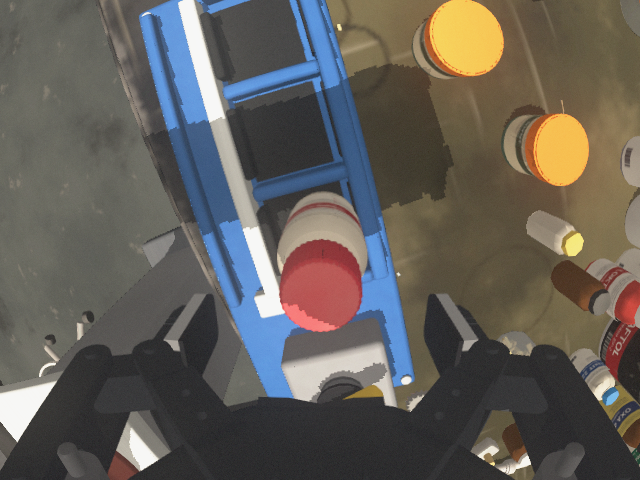

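```bash
python3 -m jog '[{"hand":1,"offset":[0,0,-16],"rotation":[0,0,0]},{"hand":1,"offset":[0,0,-16],"rotation":[0,0,0]},{"hand":-1,"offset":[0,0,0],"rotation":[0,0,0]},{"hand":-1,"offset":[0,0,0],"rotation":[0,0,0]},{"hand":-1,"offset":[0,0,0],"rotation":[0,0,0]}]'
python3 -m jog '[{"hand":-1,"offset":[0,0,0],"rotation":[0,0,0]},{"hand":-1,"offset":[0,0,0],"rotation":[0,0,0]},{"hand":-1,"offset":[0,0,0],"rotation":[0,0,0]},{"hand":-1,"offset":[0,0,3],"rotation":[0,0,0]},{"hand":-1,"offset":[0,0,5],"rotation":[0,0,0]}]'
```

```text
clock: 10.35
tcp_pos: [457.2, 230.3, 116.7]
eef_rot: [3.141, -0.001, 1.203]
contact_force: [-0.1, -0.3, 0.5]
width: 38.0
grasp_force: 60.0
clock: 10.98
tcp_pos: [456.3, 230.2, 123.7]
eef_rot: [-3.141, 0.001, 1.203]
contact_force: [0.4, 0.5, -2.7]
width: 37.9
grasp_force: 60.2
```

```bash
python3 -m jog '[{"hand":-1,"offset":[0,0,20],"rotation":[0,0,0]},{"hand":-1,"offset":[0,0,25],"rotation":[0,0,0]},{"hand":-1,"offset":[0,0,30],"rotation":[0,0,0]},{"hand":-1,"offset":[0,0,30],"rotation":[0,0,0]},{"hand":-1,"offset":[0,-10,15],"rotation":[0,0,0]}]'
python3 -m jog '[{"hand":-1,"offset":[3,-25,0],"rotation":[0,0,0]},{"hand":-1,"offset":[4,-40,0],"rotation":[0,0,0]},{"hand":-1,"offset":[4,-40,0],"rotation":[0,0,0]},{"hand":-1,"offset":[4,-40,0],"rotation":[0,0,0]},{"hand":-1,"offset":[4,-40,0],"rotation":[0,0,0]}]'
python3 -m jog '[{"hand":-1,"offset":[4,-40,0],"rotation":[0,0,0]},{"hand":-1,"offset":[4,-40,0],"rotation":[0,0,0]},{"hand":-1,"offset":[4,-40,0],"rotation":[0,0,0]},{"hand":-1,"offset":[4,-40,0],"rotation":[0,0,0]},{"hand":-1,"offset":[4,-40,0],"rotation":[0,0,0]}]'
python3 - <<'E'
from h import *
np.set_printoptions(precision=1,suppress=True)
print(state()['joint_pos'])
s=shot('top','t3.png'); shot('wrist','w4.png')
m=mask(s,(0,0,150),(180,60,255))[212:292,428:505]  # grey tray
r=np.zeros((480,640),np.uint8); r[212:292,428:505]=m
for ce,st,l in blobs(r,500): print('tray',st,cv2.minAreaRect(onz(s,np.argwhere(l)[:,::-1],10)[:,:2].astype(np.float32)))
m=mask(s,(8,90,120),(24,255,255)); r=np.zeros_like(m); r[190:300,150:380]=m[190:300,150:380]
for ce,st,l in blobs(r,100): print('tin',ce,st[4],onz(s,ce,56)[0])
E
```

```text
clock: 11.6
tcp_pos: [457.1, 220.7, 245.2]
eef_rot: [3.14, -0.002, 1.205]
contact_force: [-0.0, 0.0, -1.1]
width: 38.5
grasp_force: 60.4
clock: 12.22
tcp_pos: [474.9, 33.3, 243.5]
eef_rot: [-3.14, 0.001, 1.202]
contact_force: [-0.1, -0.0, -2.0]
width: 38.0
grasp_force: 60.3
clock: 12.85
tcp_pos: [494.8, -166.3, 243.3]
eef_rot: [-3.14, 0.0, 1.202]
contact_force: [1.4, -0.0, -0.8]
width: 38.1
grasp_force: 60.3
[-0.2  0.5  0.8  1.8 -0.4  1.   0.3]
tray [ 441  220   53   62 2347] ((512.1406860351562, -362.39471435546875), (159.65789794921875, 131.20555114746094), 6.319486141204834)
tin [248.8 206.2] 309 [633.2 231.1  56. ]
tin [217.5 223.9] 316 [584.9 315.3  56. ]
tin [182.7 245.5] 424 [526.4 408.   56. ]
tin [155.3 249. ] 135 [517.6 481.6  56. ]
tin [351.7 272.5] 159 [449.2 -45.6  56. ]
```

```bash
python3 -m jog '[{"hand":-1,"offset":[3.5,-40,0],"rotation":[0,0,0]},{"hand":-1,"offset":[3.5,-40,0],"rotation":[0,0,0]},{"hand":-1,"offset":[3.5,-40,0],"rotation":[0,0,0]},{"hand":-1,"offset":[3.5,-40,0],"rotation":[0,0,0]},{"hand":-1,"offset":[3,-36,0],"rotation":[0,0,0]}]'
python3 -m jog '[{"hand":-1,"offset":[0,0,-25],"rotation":[0,0,0]},{"hand":-1,"offset":[0,0,-25],"rotation":[0,0,0]},{"hand":-1,"offset":[0,0,-25],"rotation":[0,0,0]},{"hand":-1,"offset":[0,0,-20],"rotation":[0,0,0]},{"hand":-1,"offset":[0,0,-15],"rotation":[0,0,0]}]'
python3 - <<'E'
from h import *
print(state()['joint_pos'])
shot('wrist','w5.png')
E
```

```text
clock: 13.58
tcp_pos: [512.1, -361.4, 243.1]
eef_rot: [-3.139, -0.001, 1.202]
contact_force: [0.3, 0.3, -1.7]
width: 38.1
grasp_force: 60.5
clock: 14.2
tcp_pos: [512.1, -359.7, 132.3]
eef_rot: [-3.139, -0.001, 1.203]
contact_force: [-0.0, 0.4, -0.9]
width: 38.0
grasp_force: 60.7
[ 0.22201907  0.77327661  0.62896096  1.63114937 -0.54223468  0.92130878
  0.68494599]
```

View pics/w5.png

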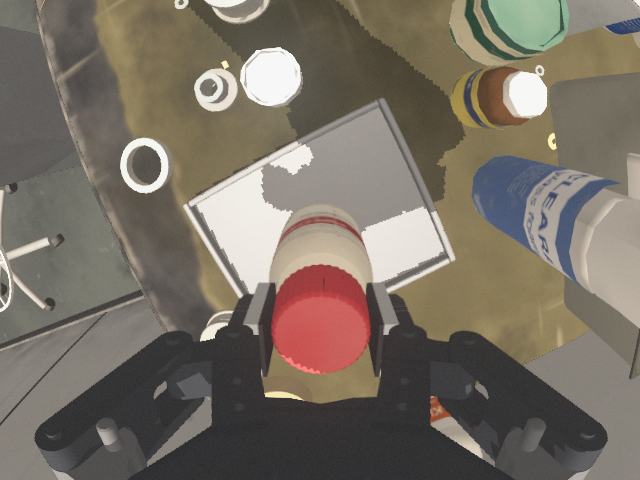

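```bash
python3 -m jog '[{"hand":-1,"offset":[0,0,-7],"rotation":[0,0,0]},{"hand":-1,"offset":[0,0,-6],"rotation":[0,0,0]},{"hand":-1,"offset":[0,0,-5],"rotation":[0,0,0]},{"hand":-1,"offset":[0,0,-3],"rotation":[0,0,0]},{"hand":-1,"offset":[0,0,0],"rotation":[0,0,0]}]'
```

```text
clock: 14.88
tcp_pos: [512.8, -360.7, 112.9]
eef_rot: [-3.141, -0.0, 1.203]
contact_force: [0.9, -1.0, -1.6]
width: 37.9
grasp_force: 60.7
```

```bash
python3 -m jog '[{"hand":-1,"offset":[0,0,-2],"rotation":[0,0,0]},{"hand":-1,"offset":[0,0,-2],"rotation":[0,0,0]},{"hand":-1,"offset":[0,0,-1],"rotation":[0,0,0]},{"hand":-1,"offset":[0,0,0],"rotation":[0,0,0]},{"hand":-1,"offset":[0,0,0],"rotation":[0,0,0]}]'
```

```text
clock: 15.5
tcp_pos: [512.7, -361.3, 109.6]
eef_rot: [3.14, 0.0, 1.203]
contact_force: [-1.3, 1.1, 5.2]
width: 38.0
grasp_force: 61.3
```

```bash
python3 -m jog '[{"hand":1,"offset":[0,0,0],"rotation":[0,0,0]},{"hand":1,"offset":[0,0,0],"rotation":[0,0,0]},{"hand":1,"offset":[0,0,10],"rotation":[0,0,0]},{"hand":1,"offset":[0,0,30],"rotation":[0,0,0]},{"hand":1,"offset":[0,0,40],"rotation":[0,0,0]}]'
python3 -m jog '[{"hand":1,"offset":[0,0,30],"rotation":[0,0,0]},{"hand":1,"offset":[-10,40,0],"rotation":[0,0,0.06]},{"hand":1,"offset":[-10,45,0],"rotation":[0,0,0.06]},{"hand":1,"offset":[-10,45,0],"rotation":[0,0,0.06]},{"hand":1,"offset":[-10,45,0],"rotation":[0,0,0.08]}]'
python3 -m jog '[{"hand":1,"offset":[-10,45,0],"rotation":[0,0,0]},{"hand":1,"offset":[-10,45,-10],"rotation":[0,0,0]},{"hand":1,"offset":[-10,40,-30],"rotation":[0,0,0]},{"hand":1,"offset":[0,0,-30],"rotation":[0,0,0]},{"hand":1,"offset":[0,0,0],"rotation":[0,0,0]}]'
cat > tins.py <<'E'
from h import *
np.set_printoptions(precision=1,suppress=True)
st=state(); print(st['joint_pos'],st['tcp_pos'],st['eef_rot'])
t=shot('top')
m=mask(t,(8,90,150),(24,255,255)); m[:190]=0; m[300:]=0; m[:,:185]=0; m[:,390:]=0
for ce,s_,l in blobs(m,60): print('top tin',ce,s_[4],onz(t,ce,56)[0],cv2.minAreaRect(onz(t,np.argwhere(l)[:,::-1],56)[:,:2].astype(np.float32))[:2])
w=shot('wrist'); m=mask(w,(9,100,110),(32,255,255))
for ce,s_,l in blobs(m,500):
    q=cv2.minAreaRect(wonz(w,np.argwhere(l)[:,::-1],56)[:,:2].astype(np.float32))
    print('wr',ce,s_[4],q[:2])
E
python3 tins.py
```

```text
clock: 16.12
tcp_pos: [512.5, -360.3, 188.5]
eef_rot: [-3.14, -0.0, 1.203]
contact_force: [-0.1, 0.2, 0.8]
width: 85.4
grasp_force: 0.0
clock: 16.75
tcp_pos: [472.6, -184.5, 218.6]
eef_rot: [3.14, 0.0, 1.465]
contact_force: [1.1, -0.9, 0.9]
width: 85.3
grasp_force: 0.0
clock: 17.38
tcp_pos: [441.8, -55.3, 147.3]
eef_rot: [-3.138, 0.0, 1.463]
contact_force: [-0.7, 0.5, 0.1]
width: 85.3
grasp_force: 0.0
[-0.3  0.5  0.6  2.1 -0.5  0.7  0.5] [441.8 -55.3 147.3] [-3.1  0.   1.5]
top tin [248.8 206.1] 296 [633.2 231.1  56. ] ((633.6972045898438, 231.84878540039062), (51.967960357666016, 50.28925704956055))
top tin [217.6 224. ] 303 [584.5 315.2  56. ] ((584.5398559570312, 315.3946838378906), (51.98085021972656, 49.73503494262695))
top tin [293.5 282.7] 102 [423.5 109.3  56. ] ((430.3817138671875, 111.13871002197266), (65.33281707763672, 17.328310012817383))
wr [326.4 248.8] 7619 ((446.31170654296875, -64.37789154052734), (61.738582611083984, 75.48802947998047))
wr [608.6 260.1] 1086 ((678.070556640625, -100.36283111572266), (41.06007385253906, 46.29258728027344))
wr [495.9 256.4] 528 ((564.6500854492188, -83.18621826171875), (30.0192813873291, 25.384584426879883))
```

```bash
python3 -m jog '[{"hand":1,"offset":[0.5,0.8,-27],"rotation":[0,0,0]},{"hand":1,"offset":[0.5,0.5,-27],"rotation":[0,0,0]},{"hand":1,"offset":[0,0,-27],"rotation":[0,0,0]},{"hand":1,"offset":[0,0,-26],"rotation":[0,0,0]},{"hand":1,"offset":[0,0,0],"rotation":[0,0,0]}]'
python3 -m jog '[{"hand":-1,"offset":[0,0,0],"rotation":[0,0,0]},{"hand":-1,"offset":[0,0,0],"rotation":[0,0,0]},{"hand":-1,"offset":[0,0,0],"rotation":[0,0,0]},{"hand":-1,"offset":[0,0,0],"rotation":[0,0,0]},{"hand":-1,"offset":[0,0,0],"rotation":[0,0,0]}]'
```

```text
clock: 18.1
tcp_pos: [444.2, -55.4, 41.0]
eef_rot: [-3.141, -0.0, 1.461]
contact_force: [-0.6, 0.2, -0.7]
width: 85.5
grasp_force: 0.0
clock: 18.73
tcp_pos: [444.5, -54.6, 42.5]
eef_rot: [3.139, -0.0, 1.463]
contact_force: [-1.2, 0.0, 7.0]
width: 46.2
grasp_force: 60.4
```

```bash
python3 -m jog '[{"hand":-1,"offset":[0,0,10],"rotation":[0,0,0]},{"hand":-1,"offset":[0,0,30],"rotation":[0,0,0]},{"hand":-1,"offset":[0,0,35],"rotation":[0,0,0]},{"hand":-1,"offset":[0,5,35],"rotation":[0,0,0]},{"hand":-1,"offset":[1,20,20],"rotation":[0,0,0]}]'
python3 -m jog '[{"hand":-1,"offset":[1.5,40,0],"rotation":[0,0,0]},{"hand":-1,"offset":[1.5,45,0],"rotation":[0,0,0]},{"hand":-1,"offset":[1.5,45,0],"rotation":[0,0,0]},{"hand":-1,"offset":[1.5,45,0],"rotation":[0,0,0]},{"hand":-1,"offset":[1.5,45,0],"rotation":[0,0,0]}]'
python3 -m jog '[{"hand":-1,"offset":[0,30,0],"rotation":[0,0,0]},{"hand":-1,"offset":[0,10,-10],"rotation":[0,0,0]},{"hand":-1,"offset":[0,0,-20],"rotation":[0,0,0]},{"hand":-1,"offset":[0,0,-20],"rotation":[0,0,0]},{"hand":-1,"offset":[0,0,0],"rotation":[0,0,0]}]'
python3 -c "
from h import *;print(state()['joint_pos']);shot('wrist','w6.png')"
```

```text
clock: 19.35
tcp_pos: [444.9, -30.3, 173.3]
eef_rot: [3.139, 0.0, 1.46]
contact_force: [1.5, -0.2, -2.0]
width: 46.1
grasp_force: 62.3
clock: 19.98
tcp_pos: [451.6, 192.1, 171.5]
eef_rot: [-3.141, 0.0, 1.463]
contact_force: [0.3, 0.5, -2.5]
width: 46.3
grasp_force: 62.3
clock: 20.6
tcp_pos: [450.8, 228.6, 119.7]
eef_rot: [-3.138, 0.003, 1.461]
contact_force: [0.2, -1.2, -1.5]
width: 46.1
grasp_force: 62.2
[-0.90924481  0.638071    0.61117056  1.98287297 -0.55907462  0.6979775
 -0.05806724]
```

View pics/w6.png

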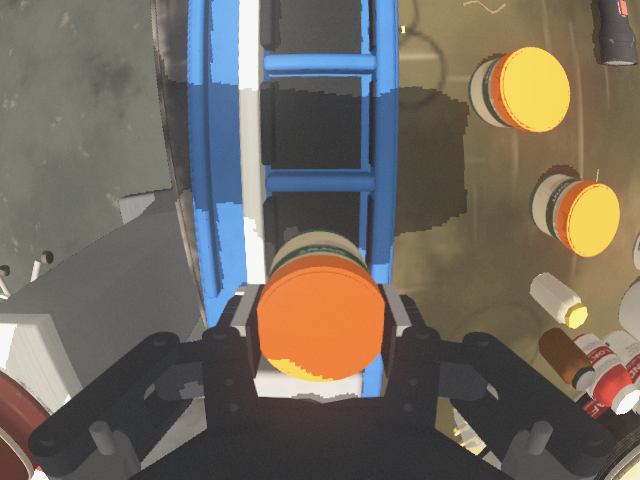

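```bash
python3 - <<'E'
from h import *
np.set_printoptions(precision=1,suppress=True)
s=load('w6.npz'); print(s['xyz'],s['attitude'])
O=np.array([455.1,302.0])
def q(n,uv,z):
    p=wonz(s,uv,z)[:,:2]; print(n,((p-O)@EX),((p-O)@EY))
q('p01 centre',[(320,181)],36); q('p12',[(320,64)],36)
q('back',[(373,80),(373,150),(374,210)],36)
q('strip R',[(260,80),(262,150),(265,210)],36)
H=hsv(s)
for v in (120,215): print(v,s['frame'][v,255:285:2].sum(1), s['frame'][v,352:404:2].tolist())
E
```

```text
[459.6 301.2 251. ] [ 2.8  0.  -0.1]
p01 centre [2.9] [-34.4]
p12 [3.1] [33.8]
back [33.2 33.6 35.1] [ 24.9 -16.  -51.8]
strip R [-31.3 -30.7 -30.1] [ 25.3 -15.8 -51.7]
120 [634 582 431 202 197 205 194 196 188 166 170 199 191 195 196] [[56, 57, 58], [50, 53, 54], [58, 58, 60], [58, 57, 58], [58, 59, 59], [70, 107, 155], [66, 105, 154], [74, 108, 159], [70, 106, 156], [42, 45, 50], [50, 51, 54], [55, 57, 62], [56, 82, 119], [63, 95, 137], [65, 99, 145], [67, 100, 146], [66, 102, 147], [63, 98, 144], [67, 102, 145], [69, 103, 150], [68, 102, 144], [62, 90, 131], [63, 98, 141], [65, 82, 103], [83, 77, 63], [86, 79, 66]]
215 [624 616 603 494 309 205 203 213 210 212 182 191 200 198 202] [[60, 56, 57], [60, 59, 57], [60, 56, 56], [63, 63, 59], [67, 97, 136], [73, 107, 153], [68, 104, 152], [73, 105, 153], [50, 48, 49], [50, 48, 49], [57, 62, 68], [62, 89, 127], [66, 97, 140], [67, 101, 149], [69, 102, 151], [70, 106, 152], [73, 109, 155], [70, 107, 153], [68, 104, 152], [67, 102, 145], [63, 93, 134], [69, 95, 131], [82, 76, 63], [82, 73, 61], [76, 70, 54], [82, 77, 60]]
```

```bash
python3 -m jog '[{"hand":-1,"offset":[1.5,1.3,-12],"rotation":[0,0,0]},{"hand":-1,"offset":[0,0,-14],"rotation":[0,0,0]},{"hand":-1,"offset":[0,0,-14],"rotation":[0,0,0]},{"hand":-1,"offset":[0,0,-10],"rotation":[0,0,0]},{"hand":-1,"offset":[0,0,-6],"rotation":[0,0,0]}]'
python3 -m jog '[{"hand":-1,"offset":[0,0,-3],"rotation":[0,0,0]},{"hand":-1,"offset":[0,0,-3],"rotation":[0,0,0]},{"hand":-1,"offset":[0,0,0],"rotation":[0,0,0]},{"hand":-1,"offset":[0,0,0],"rotation":[0,0,0]},{"hand":-1,"offset":[0,0,0],"rotation":[0,0,0]}]'
```

```text
clock: 21.28
tcp_pos: [453.5, 231.7, 64.1]
eef_rot: [-3.141, 0.001, 1.463]
contact_force: [-0.2, -1.0, -2.5]
width: 46.2
grasp_force: 62.3
clock: 21.9
tcp_pos: [453.9, 232.0, 59.2]
eef_rot: [3.141, -0.0, 1.463]
contact_force: [-0.6, 0.0, -1.8]
width: 46.5
grasp_force: 62.3
```

```bash
python3 -m jog '[{"hand":-1,"offset":[-0.5,-1,-2],"rotation":[0,0,0]},{"hand":-1,"offset":[0,0,-2],"rotation":[0,0,0]},{"hand":-1,"offset":[0,0,0],"rotation":[0,0,0]},{"hand":-1,"offset":[0,0,0],"rotation":[0,0,0]},{"hand":-1,"offset":[0,0,0],"rotation":[0,0,0]}]'
python3 -m jog '[{"hand":0.5,"offset":[0,0,0],"rotation":[0,0,0]},{"hand":0.5,"offset":[0,0,0],"rotation":[0,0,0]},{"hand":0.5,"offset":[0,0,0],"rotation":[0,0,0]},{"hand":0.5,"offset":[0,0,30],"rotation":[0,0,0]},{"hand":1,"offset":[0,0,40],"rotation":[0,0,0]}]'
python3 -m jog '[{"hand":1,"offset":[20,0,30],"rotation":[0,0,0]},{"hand":1,"offset":[40,0,10],"rotation":[0,0,0]},{"hand":1,"offset":[40,0,0],"rotation":[0,0,0]},{"hand":1,"offset":[40,0,0],"rotation":[0,0,0]},{"hand":1,"offset":[30,0,0],"rotation":[0,0,0]}]'
sed -i 's/m\[:,390:\]=0/m[:,390:]=0; cv2.imwrite("pics\/last.png",t["frame"][170:320,150:400,::-1])/' tins.py; python3 tins.py
```

```text
clock: 22.52
tcp_pos: [453.3, 230.9, 55.0]
eef_rot: [-3.142, -0.0, 1.463]
contact_force: [-0.3, -0.0, -2.8]
width: 46.3
grasp_force: 62.3
clock: 23.15
tcp_pos: [452.6, 230.6, 125.1]
eef_rot: [-3.14, 0.001, 1.463]
contact_force: [0.8, 0.4, 0.0]
width: 79.9
grasp_force: 0.0
clock: 23.78
tcp_pos: [624.7, 230.6, 164.9]
eef_rot: [3.141, 0.0, 1.463]
contact_force: [1.0, 0.2, 0.8]
width: 85.5
grasp_force: 0.0
[-0.7  0.8  0.6  1.5 -0.5  1.  -0.1] [624.7 230.6 164.9] [3.1 0.  1.5]
top tin [251.1 206.8] 209 [631.2 224.8  56. ] ((631.2603759765625, 223.59628295898438), (36.02265167236328, 49.82016372680664))
top tin [247.4 272.3] 311 [452.4 232.5  56. ] ((451.9385070800781, 232.12962341308594), (51.07884216308594, 50.79601287841797))
top tin [293.1 280.7] 60 [428.7 110.5  56. ] ((430.0731506347656, 110.87808227539062), (65.95728302001953, 17.399593353271484))
wr [244.5 101.7] 8630 ((587.9557495117188, 321.54443359375), (78.7022705078125, 77.08650207519531))
wr [564.6  90.9] 1258 ((829.3431396484375, 314.98797607421875), (42.68925857543945, 71.65252685546875))
wr [534.9  93. ] 1225 ((796.677978515625, 316.42169189453125), (34.907814025878906, 55.41974639892578))
wr [323.4 239. ] 6767 ((625.660888671875, 222.8181915283203), (71.36106872558594, 66.3074951171875))
wr [ 92.7 256.9] 2908 ((445.4403076171875, 229.47918701171875), (60.568382263183594, 53.04198455810547))
wr [548.9 323.6] 939 ((820.2203979492188, 122.3737564086914), (51.47883987426758, 39.44328308105469))
wr [632.2 401.6] 661 ((1000.0879516601562, -56.326271057128906), (36.7390022277832, 160.31881713867188))
```

```bash
python3 -m jog '[{"hand":1,"offset":[5,0.7,-20],"rotation":[0,0,0]},{"hand":1,"offset":[4,0.6,-30],"rotation":[0,0,0]},{"hand":1,"offset":[0,0,-30],"rotation":[0,0,0]},{"hand":1,"offset":[0,0,-28],"rotation":[0,0,0]},{"hand":1,"offset":[0,0,-15],"rotation":[0,0,0]}]'
python3 -m jog '[{"hand":-1,"offset":[0,0,0],"rotation":[0,0,0]},{"hand":-1,"offset":[0,0,0],"rotation":[0,0,0]},{"hand":-1,"offset":[0,0,0],"rotation":[0,0,0]},{"hand":-1,"offset":[0,0,0],"rotation":[0,0,0]},{"hand":-1,"offset":[0,0,0],"rotation":[0,0,0]}]'
```

```text
clock: 24.5
tcp_pos: [629.6, 232.5, 39.1]
eef_rot: [-3.137, 0.001, 1.463]
contact_force: [-0.2, 0.5, -0.0]
width: 85.5
grasp_force: 0.0
clock: 25.12
tcp_pos: [633.6, 232.4, 43.7]
eef_rot: [3.139, -0.001, 1.463]
contact_force: [1.3, 0.1, 6.6]
width: 46.4
grasp_force: 62.5
```

```bash
python3 -m jog '[{"hand":-1,"offset":[0,0,10],"rotation":[0,0,0]},{"hand":-1,"offset":[0,0,30],"rotation":[0,0,0]},{"hand":-1,"offset":[0,0,35],"rotation":[0,0,0]},{"hand":-1,"offset":[-5,0,15],"rotation":[0,0,0]},{"hand":-1,"offset":[-20,9,0],"rotation":[0,0,0]}]'
python3 -m jog '[{"hand":-1,"offset":[-35,15,0],"rotation":[0,0,0]},{"hand":-1,"offset":[-35,15,0],"rotation":[0,0,0]},{"hand":-1,"offset":[-35,15,0],"rotation":[0,0,0]},{"hand":-1,"offset":[-30,10,0],"rotation":[0,0,0]},{"hand":-1,"offset":[-13,5,0],"rotation":[0,0,0]}]'
python3 -m jog '[{"hand":-1,"offset":[0,0,-20],"rotation":[0,0,0]},{"hand":-1,"offset":[0,0,-20],"rotation":[0,0,0]},{"hand":-1,"offset":[0,0,-5],"rotation":[0,0,0]},{"hand":-1,"offset":[0,0,0],"rotation":[0,0,0]},{"hand":-1,"offset":[0,0,0],"rotation":[0,0,0]}]'
```

```text
clock: 25.75
tcp_pos: [607.9, 239.6, 133.0]
eef_rot: [3.139, 0.0, 1.46]
contact_force: [0.0, 0.8, -3.4]
width: 46.0
grasp_force: 62.2
clock: 26.38
tcp_pos: [456.1, 301.9, 131.1]
eef_rot: [-3.138, 0.001, 1.465]
contact_force: [0.1, 0.0, -2.3]
width: 46.1
grasp_force: 62.2
clock: 27.0
tcp_pos: [460.1, 301.1, 87.7]
eef_rot: [3.14, -0.001, 1.462]
contact_force: [0.1, -0.5, -2.6]
width: 46.4
grasp_force: 62.2
```

```bash
python3 -m jog '[{"hand":-1,"offset":[0,0,-10],"rotation":[0,0,0]},{"hand":-1,"offset":[0,0,-10],"rotation":[0,0,0]},{"hand":-1,"offset":[0,0,-6],"rotation":[0,0,0]},{"hand":-1,"offset":[0,0,-3],"rotation":[0,0,0]},{"hand":-1,"offset":[0,0,-2],"rotation":[0,0,0]}]'
```

```text
clock: 27.62
tcp_pos: [459.4, 301.1, 55.8]
eef_rot: [-3.142, 0.0, 1.463]
contact_force: [0.1, -1.1, -2.1]
width: 46.6
grasp_force: 62.2
```

Release, rise, and go over the third tin, measuring it again.

```bash
python3 -m jog '[{"hand":0.5,"offset":[0,0,0],"rotation":[0,0,0]},{"hand":0.5,"offset":[0,0,0],"rotation":[0,0,0]},{"hand":0.5,"offset":[0,0,0],"rotation":[0,0,0]},{"hand":0.5,"offset":[0,0,30],"rotation":[0,0,0]},{"hand":1,"offset":[0,0,40],"rotation":[0,0,0]}]'
python3 -m jog '[{"hand":1,"offset":[10,0,30],"rotation":[0,0,0]},{"hand":1,"offset":[35,5,10],"rotation":[0,0,0]},{"hand":1,"offset":[40,5,0],"rotation":[0,0,0]},{"hand":1,"offset":[35,4,0],"rotation":[0,0,0]},{"hand":1,"offset":[5,0,0],"rotation":[0,0,0]}]'
python3 tins.py
```

```text
clock: 28.25
tcp_pos: [458.7, 300.9, 126.2]
eef_rot: [-3.14, 0.001, 1.463]
contact_force: [-0.4, 0.4, 0.1]
width: 79.9
grasp_force: 0.0
clock: 28.88
tcp_pos: [586.3, 314.3, 165.9]
eef_rot: [3.14, 0.001, 1.462]
contact_force: [-0.5, -1.2, -0.3]
width: 85.5
grasp_force: 0.0
[-0.9  0.8  0.7  1.5 -0.5  1.  -0.2] [586.3 314.3 165.9] [3.1 0.  1.5]
top tin [218.3 224.1] 279 [584.2 313.3  56. ] ((584.5230102539062, 313.743896484375), (48.846580505371094, 49.734012603759766))
top tin [221.6 269.5] 302 [460.3 301.4  56. ] ((459.8562316894531, 301.0960998535156), (51.979454040527344, 48.51202392578125))
top tin [247.4 272.3] 309 [452.3 232.3  56. ] ((451.859130859375, 232.0845489501953), (50.98570251464844, 50.85365676879883))
top tin [293.1 280.8] 60 [428.5 110.6  56. ] ((429.4698486328125, 110.72864532470703), (67.20037078857422, 17.399593353271484))
wr [592.8 192. ] 2380 ((813.3798217773438, 316.2044982910156), (69.57235717773438, 80.35264587402344))
wr [324.2 239.5] 7064 ((588.0975952148438, 308.0701904296875), (78.86022186279297, 66.84021759033203))
wr [154.  271.1] 3514 ((455.1148986816406, 297.3323974609375), (59.61349868774414, 52.40074920654297))
wr [626.2 307.5] 899 ((880.8630981445312, 206.7082061767578), (37.71199417114258, 94.01150512695312))
```

```bash
python3 -m jog '[{"hand":1,"offset":[-0.5,0.7,-20],"rotation":[0,0,0]},{"hand":1,"offset":[0,0.5,-30],"rotation":[0,0,0]},{"hand":1,"offset":[0,0,-30],"rotation":[0,0,0]},{"hand":1,"offset":[0,0,-28],"rotation":[0,0,0]},{"hand":1,"offset":[0,0,-16],"rotation":[0,0,0]}]'
python3 -m jog '[{"hand":-1,"offset":[0,0,0],"rotation":[0,0,0]},{"hand":-1,"offset":[0,0,0],"rotation":[0,0,0]},{"hand":-1,"offset":[0,0,0],"rotation":[0,0,0]},{"hand":-1,"offset":[0,0,0],"rotation":[0,0,0]},{"hand":-1,"offset":[0,0,0],"rotation":[0,0,0]}]'
```

```text
clock: 29.6
tcp_pos: [581.1, 316.5, 39.3]
eef_rot: [-3.137, 0.002, 1.463]
contact_force: [0.2, 0.2, 0.3]
width: 85.6
grasp_force: 0.0
clock: 30.22
tcp_pos: [585.0, 316.6, 43.6]
eef_rot: [3.139, -0.002, 1.463]
contact_force: [0.7, -0.5, 5.6]
width: 46.1
grasp_force: 62.3
```

```bash
python3 -m jog '[{"hand":-1,"offset":[0,0,10],"rotation":[0,0,0]},{"hand":-1,"offset":[0,0,30],"rotation":[0,0,0]},{"hand":-1,"offset":[0,0,35],"rotation":[0,0,0]},{"hand":-1,"offset":[-5,2,15],"rotation":[0,0,0]},{"hand":-1,"offset":[-20,10,0],"rotation":[0,0,0]}]'
python3 -m jog '[{"hand":-1,"offset":[-30,15,0],"rotation":[0,0,0]},{"hand":-1,"offset":[-30,15,0],"rotation":[0,0,0]},{"hand":-1,"offset":[-22,10,0],"rotation":[0,0,0]},{"hand":-1,"offset":[-10,4.5,0],"rotation":[0,0,0]},{"hand":-1,"offset":[0,0,0],"rotation":[0,0,0]}]'
python3 -m jog '[{"hand":-1,"offset":[0,0,-20],"rotation":[0,0,0]},{"hand":-1,"offset":[0,0,-20],"rotation":[0,0,0]},{"hand":-1,"offset":[0,0,-5],"rotation":[0,0,0]},{"hand":-1,"offset":[0,0,0],"rotation":[0,0,0]},{"hand":-1,"offset":[0,0,0],"rotation":[0,0,0]}]'
```

```text
clock: 30.85
tcp_pos: [559.7, 327.2, 133.1]
eef_rot: [3.139, -0.0, 1.46]
contact_force: [0.4, -0.1, -2.3]
width: 46.1
grasp_force: 62.0
clock: 31.48
tcp_pos: [466.0, 373.2, 131.6]
eef_rot: [-3.141, 0.001, 1.464]
contact_force: [-0.3, 0.7, -2.3]
width: 46.9
grasp_force: 61.9
clock: 32.1
tcp_pos: [467.8, 372.8, 87.8]
eef_rot: [3.14, -0.001, 1.462]
contact_force: [0.0, -0.1, -1.8]
width: 46.4
grasp_force: 61.9
```

```bash
python3 -m jog '[{"hand":-1,"offset":[0,0,-10],"rotation":[0,0,0]},{"hand":-1,"offset":[0,0,-10],"rotation":[0,0,0]},{"hand":-1,"offset":[0,0,-6],"rotation":[0,0,0]},{"hand":-1,"offset":[0,0,-3],"rotation":[0,0,0]},{"hand":-1,"offset":[0,0,-2],"rotation":[0,0,0]}]'
python3 -m jog '[{"hand":0.5,"offset":[0,0,0],"rotation":[0,0,0]},{"hand":0.5,"offset":[0,0,0],"rotation":[0,0,0]},{"hand":0.5,"offset":[0,0,0],"rotation":[0,0,0]},{"hand":0.5,"offset":[0,0,30],"rotation":[0,0,0]},{"hand":1,"offset":[0,0,40],"rotation":[0,0,0]}]'
python3 -m jog '[{"hand":1,"offset":[0,0,30],"rotation":[0,0,0]},{"hand":1,"offset":[20,0,20],"rotation":[0,0,0]},{"hand":1,"offset":[30,0,0],"rotation":[0,0,0]},{"hand":1,"offset":[30,0,0],"rotation":[0,0,0]},{"hand":1,"offset":[0,0,0],"rotation":[0,0,0]}]'
python3 - <<'E'
from h import *
np.set_printoptions(precision=1,suppress=True)
O=np.array([455.1,302.0]); P=[O+10.5*EX+k*72*EY for k in (-1,0,1)]; print('pockets',P)
for n,f in(('top',mask),('scene',mask)):
    t=shot(n,n+'9.png'); m=mask(t,(8,90,140),(30,255,255)); c=cloud(t)
    for ce,s_,l in blobs(m,100):
        d=np.median(c[l],0)
        if 400<d[0]<700 and -100<d[1]<420:
            q=onz(t,ce,68)[0][:2]; print(n,ce,s_[4],'depth',d,np.percentile(c[l][:,2],80),'z68',q,[np.linalg.norm(q-p) for p in P])
    m=mask(t,(0,90,100),(9,255,255))|mask(t,(172,90,100),(180,255,255))
    for ce,s_,l in blobs(m,60):
        d=np.median(c[l],0)
        if 420<d[0]<600 and -440<d[1]<-280: print('bottle',n,ce,s_[4],d,np.percentile(c[l][:,2],90))
a=cv2.resize(load('scene9.npz')['frame'][170:330,150:370,::-1],(0,0),fx=2,fy=2,interpolation=cv2.INTER_CUBIC)
b=cv2.resize(load('scene9.npz')['frame'][290:430,420:560,::-1],(0,0),fx=2,fy=2,interpolation=cv2.INTER_CUBIC)
o=np.zeros((320,730,3),np.uint8); o[:,:440]=a; o[:280,445:725]=b; cv2.imwrite('pics/c9.png',o)
E
```

```text
clock: 32.72
tcp_pos: [466.9, 372.9, 55.8]
eef_rot: [3.142, 0.0, 1.463]
contact_force: [-0.0, -0.2, -1.1]
width: 46.5
grasp_force: 61.9
clock: 33.35
tcp_pos: [466.1, 372.6, 126.1]
eef_rot: [-3.14, 0.002, 1.463]
contact_force: [0.2, 0.3, -0.5]
width: 79.7
grasp_force: 0.0
clock: 33.98
tcp_pos: [548.9, 371.3, 176.1]
eef_rot: [3.139, 0.001, 1.46]
contact_force: [0.1, 0.3, -0.1]
width: 85.3
grasp_force: 0.0
pockets [array([457.8, 229.3]), array([465.5, 300.9]), array([473.3, 372.5])]
top [150.3  23. ] 1023 depth [687.4 250.2 879.6] 888.6894955589373 z68 [1174.5  520.9] [np.float64(773.6892507999912), np.float64(742.2764640324625), np.float64(716.7437766103168)]
top [194.8 267. ] 300 depth [466.4 370.7  67.6] 70.47137726603682 z68 [466.3 370.7] [np.float64(141.6992185489332), np.float64(69.86189212284943), np.float64(7.1203514373208)]
top [221.6 269.6] 307 depth [458.4 299.4  67.5] 70.75438279651962 z68 [458.7 299.4] [np.float64(70.08918146465545), np.float64(7.012543581057678), np.float64(74.52421201574062)]
top [247.4 272.3] 313 depth [451.4 231.4  67.7] 70.82783829534628 z68 [450.9 230
[... 339 characters left out ...]
88810832405
scene [222.2 222.6] 311 depth [457.6 296.   68.3] 70.02593708398967 z68 [457.5 295.6] [np.float64(66.2661357411847), np.float64(9.642544998397705), np.float64(78.50322669816272)]
scene [239.9 236.7] 330 depth [449.8 227.2  68.3] 69.90644560549313 z68 [449.5 227.1] [np.float64(8.625905564950523), np.float64(75.51388457977018), np.float64(147.30338516761336)]
scene [269.9 259.8] 282 depth [421.  103.5  99.5] 106.33396576401314 z68 [438.8 121.2] [np.float64(109.76917585036688), np.float64(181.67076199929932), np.float64(253.62819157960996)]
bottle scene [487.1 340.8] 449 [ 503.4 -363.5  123.9] 126.48879195955094
bottle scene [476.2 363.6] 91 [ 488.7 -366.9   53.9] 59.078420179171985
```

View pics/c9.png

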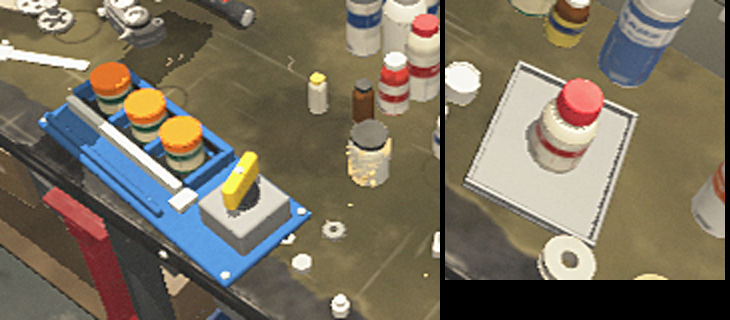

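```bash
python3 -m jog '[{"hand":1,"offset":[-12,-33,0],"rotation":[0,0,-0.12]},{"hand":1,"offset":[-15,-33,0],"rotation":[0,0,-0.12]},{"hand":1,"offset":[-15,-33,0],"rotation":[0,0,-0.12]},{"hand":1,"offset":[-15,-33,0],"rotation":[0,0,-0.12]},{"hand":1,"offset":[-15,-33,0],"rotation":[0,0,-0.12]}]'
python3 -m jog '[{"hand":1,"offset":[-17,-33,0],"rotation":[0,0,-0.12]},{"hand":1,"offset":[-18,-33,0],"rotation":[0,0,-0.14]},{"hand":1,"offset":[-17,-32,0],"rotation":[0,0,-0.14]},{"hand":1,"offset":[0,0,0],"rotation":[0,0,-0.14]},{"hand":1,"offset":[0,0,0],"rotation":[0,0,-0.14]}]'
python3 - <<'E'
from h import *
print(state()['joint_pos'])
s=shot('wrist','w7.png'); m=mask(s,(22,110,110),(36,255,255))
for ce,st,l in blobs(m,900): print('yel',ce,st[4],cv2.minAreaRect(wonz(s,np.argwhere(l)[:,::-1],107)[:,:2].astype(np.float32)))
E
```

```text
clock: 34.7
tcp_pos: [472.9, 207.7, 176.1]
eef_rot: [-3.14, -0.0, 0.86]
contact_force: [0.4, -0.3, -0.2]
width: 85.0
grasp_force: 0.0
clock: 35.33
tcp_pos: [421.5, 110.5, 176.2]
eef_rot: [-3.139, 0.0, 0.178]
contact_force: [0.3, 0.9, -1.0]
width: 85.6
grasp_force: 0.0
[-1.00747321  0.59981349  1.08274311  2.11456651 -0.72131156  0.86043228
 -0.87940975]
yel [ 17.20573248 127.18535032] 1570 ((470.88824462890625, 331.800048828125), (38.98574447631836, 38.84878921508789), 58.674442291259766)
yel [ 79.06592939 142.28626117] 2351 ((464.8796691894531, 271.4644775390625), (40.701560974121094, 38.602420806884766), 4.316310405731201)
yel [148.76329787 153.29574468] 1880 ((463.88800048828125, 219.9709014892578), (23.71230697631836, 41.03412628173828), 51.75159454345703)
yel [324.95550351 242.68477752] 2135 ((427.6116638183594, 108.08441925048828), (60.652462005615234, 15.054505348205566), 12.001334190368652)
```

```bash
python3 -m jog '[{"hand":1,"offset":[0,0,-10],"rotation":[0,0,0.03]},{"hand":1,"offset":[0,0,-20],"rotation":[0,0,0]},{"hand":1,"offset":[0,0,-20],"rotation":[0,0,0]},{"hand":1,"offset":[0,0,-10],"rotation":[0,0,0]},{"hand":1,"offset":[0,0,0],"rotation":[0,0,0]}]'
python3 -c "from h import *;print(state()['joint_pos'])"
```

```text
clock: 36.0
tcp_pos: [422.2, 110.2, 115.8]
eef_rot: [-3.141, 0.001, 0.214]
contact_force: [0.4, 0.2, 0.3]
width: 85.4
grasp_force: 0.0
[-0.90570296  0.67687009  0.93698679  2.17496699 -0.86356239  0.7266862
 -0.72858205]
```

```bash
python3 -m jog '[{"hand":1,"offset":[2,-2,-12],"rotation":[0,0,0]},{"hand":1,"offset":[0,0,-12],"rotation":[0,0,0]},{"hand":1,"offset":[0,0,-9],"rotation":[0,0,0]},{"hand":1,"offset":[0,0,0],"rotation":[0,0,0]},{"hand":1,"offset":[0,0,0],"rotation":[0,0,0]}]'
python3 -m jog '[{"hand":-1,"offset":[0,0,0],"rotation":[0,0,0]},{"hand":-1,"offset":[0,0,0],"rotation":[0,0,0]},{"hand":-1,"offset":[0,0,0],"rotation":[0,0,0]},{"hand":-1,"offset":[0,0,0],"rotation":[0,0,0]},{"hand":-1,"offset":[0,0,0],"rotation":[0,0,0]}]'
python3 -c "from h import *;s=state();print(s['joint_pos'],s['torque'])"
```

```text
clock: 36.62
tcp_pos: [424.9, 107.7, 83.0]
eef_rot: [3.142, -0.0, 0.213]
contact_force: [-0.5, 0.2, -0.1]
width: 85.3
grasp_force: 0.0
clock: 37.25
tcp_pos: [424.7, 108.4, 83.2]
eef_rot: [-3.141, 0.0, 0.216]
contact_force: [0.2, 1.5, 4.4]
width: 15.0
grasp_force: 58.4
[-0.8452217   0.72369187  0.85511988  2.19614186 -0.95622681  0.65949877
 -0.64711819] [0.22552034 0.21306856 0.43362946]
```

```bash
python3 -m jog '[{"hand":-1,"offset":[0,0,0],"rotation":[0,0,0.08]},{"hand":-1,"offset":[0,0,0],"rotation":[0,0,0.14]},{"hand":-1,"offset":[0,0,0],"rotation":[0,0,0.14]},{"hand":-1,"offset":[0,0,0],"rotation":[0,0,0.14]},{"hand":-1,"offset":[0,0,0],"rotation":[0,0,0.14]}]'
python3 -m jog '[{"hand":-1,"offset":[0,0,0],"rotation":[0,0,0.14]},{"hand":-1,"offset":[0,0,0],"rotation":[0,0,0.14]},{"hand":-1,"offset":[0,0,0],"rotation":[0,0,0.14]},{"hand":-1,"offset":[0,0,0],"rotation":[0,0,0.14]},{"hand":-1,"offset":[0,0,0],"rotation":[0,0,0.14]}]'
python3 -c "from h import *;s=state();print(s['joint_pos'],s['torque'])"
```

```text
clock: 37.88
tcp_pos: [425.2, 107.6, 83.2]
eef_rot: [3.141, -0.001, 0.855]
contact_force: [0.4, 0.2, 1.1]
width: 15.4
grasp_force: 58.1
clock: 38.5
tcp_pos: [426.2, 107.3, 83.2]
eef_rot: [3.138, 0.001, 1.555]
contact_force: [1.1, -0.7, -0.3]
width: 15.1
grasp_force: 58.2
[-0.62574531  0.61061705  0.48489405  2.18946718 -0.62251901  0.4738206
  0.3332341 ] [-0.08525175 -0.16448318 -0.16156246]
```

```bash
python3 -m jog '[{"hand":-1,"offset":[0,0,0],"rotation":[0,0,0.14]},{"hand":-1,"offset":[0,0,0],"rotation":[0,0,0.14]},{"hand":-1,"offset":[0,0,0],"rotation":[0,0,0.14]},{"hand":-1,"offset":[0,0,0],"rotation":[0,0,0.14]},{"hand":-1,"offset":[0,0,0],"rotation":[0,0,0.14]}]'
python3 -m jog '[{"hand":-1,"offset":[0,0,0],"rotation":[0,0,0.14]},{"hand":-1,"offset":[0,0,0],"rotation":[0,0,0.14]},{"hand":-1,"offset":[0,0,0],"rotation":[0,0,0.1]},{"hand":-1,"offset":[0,0,0],"rotation":[0,0,0.08]},{"hand":-1,"offset":[0,0,0],"rotation":[0,0,0.05]}]'
python3 -c "from h import *;s=state();print(s['joint_pos'],s['torque'])"
```

```text
clock: 39.12
tcp_pos: [427.2, 107.6, 83.3]
eef_rot: [3.138, 0.003, 2.255]
contact_force: [2.5, -0.8, -1.6]
width: 15.3
grasp_force: 58.2
clock: 39.75
tcp_pos: [427.6, 108.3, 83.3]
eef_rot: [3.139, 0.005, 2.763]
contact_force: [5.0, 2.0, -2.5]
width: 15.1
grasp_force: 58.3
[-0.4063547   0.56815162  0.15613497  2.18109378 -0.21485647  0.40028862
  1.11555334] [ 0.29446429 -0.7811061  -0.14484236]
```

```bash
python3 -m jog '[{"hand":-1,"offset":[0,0,0],"rotation":[0,0,0.05]},{"hand":-1,"offset":[0,0,0],"rotation":[0,0,0.05]},{"hand":-1,"offset":[0,0,0],"rotation":[0,0,0.05]},{"hand":-1,"offset":[0,0,0],"rotation":[0,0,0.04]},{"hand":-1,"offset":[0,0,0],"rotation":[0,0,0]}]'
python3 -c "from h import *;s=state();print(s['joint_pos'],s['torque'])"
```

```text
clock: 40.38
tcp_pos: [427.7, 108.6, 83.3]
eef_rot: [3.139, 0.006, 2.953]
contact_force: [5.2, 2.1, -2.8]
width: 15.2
grasp_force: 58.5
[-0.37222618  0.56549383  0.10607173  2.17995549 -0.14624839  0.39628615
  1.23433283] [ 0.2973488  -0.79759885  0.06001451]
```

```bash
python3 -m jog '[{"hand":-1,"offset":[0,0,0],"rotation":[0,0,0.04]},{"hand":-1,"offset":[0,0,0],"rotation":[0,0,0.04]},{"hand":-1,"offset":[0,0,0],"rotation":[0,0,0.03]},{"hand":-1,"offset":[0,0,0],"rotation":[0,0,0]},{"hand":-1,"offset":[0,0,0],"rotation":[0,0,0]}]'
python3 -c "from h import *;s=state();print(s['joint_pos'],s['torque'])"
```

```text
clock: 41.0
tcp_pos: [427.8, 108.7, 83.3]
eef_rot: [3.139, 0.006, 3.054]
contact_force: [5.9, 2.9, -3.5]
width: 15.2
grasp_force: 59.7
[-0.35210952  0.56439925  0.07803325  2.17928259 -0.11044217  0.39487195
  1.29911694] [ 0.57277683 -0.81066731 -1.15818432]
```

```bash
python3 -m jog '[{"hand":-1,"offset":[0,0,0],"rotation":[0,0,0]},{"hand":1,"offset":[0,0,0],"rotation":[0,0,0]},{"hand":1,"offset":[0,0,0],"rotation":[0,0,0]},{"hand":1,"offset":[0,0,0],"rotation":[0,0,0]},{"hand":1,"offset":[0,0,15],"rotation":[0,0,0]}]'
python3 -m jog '[{"hand":1,"offset":[0,0,30],"rotation":[0,0,0]},{"hand":1,"offset":[0,0,35],"rotation":[0,0,0]},{"hand":1,"offset":[10,-20,30],"rotation":[0,0,0]},{"hand":1,"offset":[10,-35,20],"rotation":[0,0,0]},{"hand":1,"offset":[10,-35,0],"rotation":[0,0,0]}]'
python3 -m jog '[{"hand":1,"offset":[0,-35,0],"rotation":[0,0,0]},{"hand":1,"offset":[0,-20,0],"rotation":[0,0,0]},{"hand":1,"offset":[0,0,0],"rotation":[0,0,0]},{"hand":1,"offset":[0,0,0],"rotation":[0,0,0]},{"hand":1,"offset":[0,0,0],"rotation":[0,0,0]}]'
python3 - <<'E'
from h import *
np.set_printoptions(precision=1,suppress=True)
O=np.array([455.1,302.0]); P=[O+10.5*EX+k*72*EY for k in (-1,0,1)]
t=shot('top','topA.png'); c=cloud(t); m=mask(t,(8,90,140),(22,255,255))
for ce,s_,l in blobs(m,100):
    d=np.median(c[l],0)
    if 400<d[0]<700 and -100<d[1]<420:
        q=onz(t,ce,68)[0][:2]; print(ce,'depth',d,q,min(np.linalg.norm(q-p) for p in P))
m=mask(t,(22,60,120),(36,255,255)); r=np.zeros_like(m); r[260:305,275:312]=m[260:305,275:312]
for ce,st,l in blobs(r,30): print('knob',st[4],cv2.minAreaRect(onz(t,np.argwhere(l)[:,::-1],107)[:,:2].astype(np.float32)))
m=mask(t,(0,90,100),(9,255,255))|mask(t,(172,90,100),(180,255,255))
for ce,s_,l in blobs(m,60):
    d=np.median(c[l],0)
    if 420<d[0]<600 and -440<d[1]<-280: print('bottle',ce,s_[4],d,np.percentile(c[l][:,2],90))
s=load('top0.npz')
cv2.imwrite('pics/cA.png',cv2.resize(t['frame'][170:320,90:340,::-1],(800,480),interpolation=cv2.INTER_CUBIC))
E
```

```text
clock: 41.62
tcp_pos: [423.5, 107.5, 97.4]
eef_rot: [-3.14, -0.003, 3.063]
contact_force: [0.0, -0.5, -0.5]
width: 84.7
grasp_force: 0.0
clock: 42.25
tcp_pos: [455.6, 17.1, 214.6]
eef_rot: [3.141, 0.003, 3.064]
contact_force: [0.9, 0.2, -0.9]
width: 85.4
grasp_force: 0.0
clock: 42.88
tcp_pos: [454.7, -35.7, 212.9]
eef_rot: [3.141, -0.0, 3.065]
contact_force: [0.1, -0.2, 0.0]
width: 85.3
grasp_force: 0.0
[158.7  21.7] depth [687.1 240.1 884.2] [1178.1  496.9] 715.7408699042095
[195.2 264.6] depth [472.3 370.3  67.7] [472.7 369.9] 2.58956660176919
[221.9 267.4] depth [465.4 298.7  67.8] [464.7 298.8] 2.2854310644980185
[247.8 270. ] depth [457.1 229.4  67.4] [457.1 229.8] 0.9086503553621653
knob 144 ((423.9059753417969, 108.58487701416016), (17.056821823120117, 61.79562759399414), 83.56757354736328)
bottle [475.3 245.6] 198 [ 507.5 -358.9  122.6] 126.83070372699835
```

View pics/cA.png

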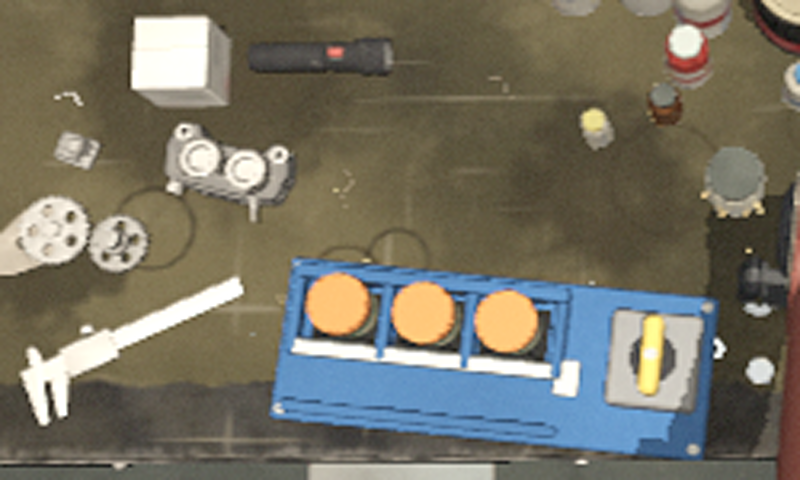

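```bash
python3 -c "from plant import close_job;print(close_job())"
```

```text
the job is handed in; nothing more can be done
None
```

The job is handed in: the red-capped bottle stands upright in the tray, the three green tins are clamped one to a pocket, the knob is back at its tight stop, and the torch and brake caliper half were not moved. The hand-in call returned no verdict, so this rests on my last camera check.

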